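# Stand a table lamp's foot up and rebuild its column

## Robot

A 7-joint arm with a two-finger parallel gripper is mounted at the origin on the work surface. World frame = base frame: x ahead of the robot, y to its left, z up, the work surface at z = 0. Lengths are in m, angles in degrees, forces in N, time in s.
With the tool pointing down it reaches from about 0.4 to 0.925 m from the base axis. Payload 4.1 kg.
Tool frame: the origin (TCP) lies midway between the tips of the shut fingers; the grasp point (between the pads) lies 19 mm behind it; x points along the fingers, y is the direction in which the jaws open and shut, and the axes are right-handed (so a half turn about x gives the same grasp; the last joint's range is limited). The gripper opens to 85 mm and grips with 20 to 120 N. Pads are 22 mm wide; open, the fingers measure 114 mm over their backs; the gripper's body (76 mm by 85 mm) begins 54 mm behind the grasp point. The pads swing forward as they close: fully open they stand 13 mm farther back than shut.
Start: joints at [-75.802, 22.827, 2.584, 88.041, -1.071, 69.15, -2.905], TCP at [0.221, 0.611, 0.231] pointing down, gripper open.
Joint ranges: [-161.44, 161.44], [-28.35, 127.94], [-78.24, 83.42], [0, 140.83], [-78.03, 258.03], [13.02, 114.36], [-168.23, 168.23]. Speed limits (degrees/s): [147.25, 147.25, 180, 180, 180, 180, 180].

## Interface

Orientations are given as a 3x3 rotation matrix whose columns are the frame's x, y, z axes.
In Python, from rig import * gives the robot as it stands. The module is installed in compiled form; this text tells all that it offers.
- The arm moves only by the tool move_arm, never from a script. Its argument "increments" is a list of rows, each an object with "travel": the shift along the tool's x, y, z in cm, a list of three; "rot": the turn, a rotation vector about the tool's x, y, z in degrees, a list of three; "fingers": the opening in per cent of the stroke, from 0 (shut) to 100 (fully open). In form: [{"travel": [dx, dy, dz], "rot": [ax, ay, az], "fingers": fingers}, ...]. A call has 1 to 5 rows; each row shifts and turns the commanded pose from where the row before left it, along the tool's axes as they then stand; what a row does not reach is not made up. A row lasts 1/12 s, in which the tool goes at most 41.7 mm and 7.16 degrees, less where a joint would pass 70% of its speed; a pose out of reach is approached as far as the arm can. A call is refused whole if a number of a shift passes 4.17 or a number of a turn 7.16, either way. A call with a gripper value outside its range is refused whole. The fingers move at their own pace and stop on an object; "force" is the grip in N (left out, the last holds). Time passes only in rows, so rows that do not move let the fingers close. It gives the time, the measured TCP pose, the force and the opening at its end, in the units of the state.
- get_state(): the state, without advancing time (a new reading comes with each control period).
- read_camera(name): name is "scene" or "top" or "wrist"; returns the picture (400x640x3 uint8, red, green, blue); there is no depth.
- get_calibration(name): a dict with "fx", "fy", "cx", "cy" (pixels), "rvec" (rotation vector, rad) and "tvec" (3), from world to camera coordinates, as OpenCV has them. Camera axes: x right, y down, z forward; pixel columns grow to the right and rows downward; lengths in m; the calibration is good to about 2 mm. The wrist camera is an equidistant fisheye: a pixel r from the principal point sees the ray r / f radians off the axis. A picture is of the moment at which its call begins: read the wrist's pose just before it. get_calibration takes no time and is no camera call; for the wrist camera it gives the pose at the moment of the call.
- hand_in(): hands the job in, once; it reports no verdict.
Trained networks look in the newest picture that a camera, given by its name, has taken for a name from the list of things; names that differ only in an ending like _2 or _b are one class to them, and where a whole thing is asked for, a point or a joint stands for the part that bears it (a point fixed in the world has none). Each returns a list of dicts, best first, with "conf" (0 to 1); they miss things now and then, are a little off and sometimes report something else, mostly with a low value. They report only what shows in the picture. A call takes as long as a camera call. They do not tell look-alikes from the thing itself.
- recognise(camera, query): "xyz" ([x, y, z] in m, in world coordinates, good to about 4 mm: the middle of the surface that is visible of it).
- regions_of(camera, query): "region" (400x640 bool, what is visible of it).
The state is a dict: "time_s": time; "joint_pos": joint angles; "dq": joint speeds; "joint_efforts": joint torques, N m; "eef_pos": TCP position; "orientation": TCP orientation; "contact_force": force on the tool from outside, world axes, zero at the start; "moment": the same for the moment, N m; "gripper_width": opening from 0.0 (shut) to 1.0 (fully open).
Only numpy, scipy, OpenCV 4.12 (cv2) and the standard library are available. Lean on these libraries where they do the work, as an engineer would, in place of code of your own. Each camera call takes 0.05 s, during which the arm holds its last target. There are 200 camera calls.

## Task

The bedside lamp being rebuilt on the bench has been knocked over: gently stand its marble foot upright with the steel stem pointing up, easing it down so that it does not slam. Then slide the tall wooden column, flanged end down, over the stem until it sits flat on the marble, and after it the short brass cap, wide end down, until it sits flat on the column; lower each one all the way rather than letting it drop, and let go. Leave the other parts and tools on the bench where they are.

Things in the scene. Friction and masses are not known exactly. Their poses are not given: they have to be found in the camera images.
- stand: lamp stand, 0.6 to 0.85 kg: square white marble foot 90 x 90 x 30 mm thick, a round steel stem 12 mm in diameter rising from the middle of its top. Origin: centre of the foot's underside; z axis: along the stem to its top. At first it lies on a side of the foot, the stem level 45 mm above the bench, pointing anywhere. Centre of mass 23 mm from the underside. Upright, its origin is at z = 0
- seat (a point): point on the stand's axis at the foot's upper face, 30 mm above the underside: where the centre of the column's underside must come
- cap_seat (a point): point on the stand's axis 115 mm above the underside: the height of the column's top once seated, where the centre of the cap's underside must come
- stem_top (a point): top end of the stem, on its axis, 160 mm from the foot's underside; the last 8 mm taper to 7 mm diameter. The stem is smooth: pinched lightly across (5 to 10 N) near the top it turns between the finger pads, so the stand can be led upright in an arc about the foot's lower edge; within 60 degrees of upright it would fall upright by itself if let go
- column: turned wooden lamp column, about 70 g, 85 mm tall, a plain 32 mm diameter cylinder with a 44 mm diameter flange at the bottom (the lowest 12 mm, easing into the cylinder at 22 mm), bored right through 15 mm diameter. Origin: centre of its underside; z axis up its bore. Stands upright, flange down, on the rubber mat
- cap: brass cap, about 80 g, 28 mm tall: 40 mm diameter for the lowest 18 mm, then narrowing to a 25 mm diameter neck, bored right through 15 mm diameter. Origin: centre of its underside; z axis up its bore. Stands upright, wide end down, on the rubber mat
- holder: bystander: white porcelain lampholder, 49 mm diameter, 56 mm tall, standing on the rubber mat. Origin: centre of its underside
- shade_ring: bystander: flat brass ring, 52 mm outer and 40 mm inner diameter, 10 mm tall, lying on the rubber mat. Origin: centre of its underside
- jar: bystander: small amber screw jar, 54 mm diameter, 62 mm tall, standing beside the stand on the cork sheet. Origin: centre of its underside
- driver: bystander: screwdriver 150 mm long lying beside the stand on the cork sheet. Origin: middle of its length at its underside; x axis along it
- glue: bystander: white glue bottle, 56 mm diameter, 165 mm tall, standing at the back between the two mats. Origin: centre of its underside
- mug: bystander: mug, 80 mm diameter, 90 mm tall, at one side. Origin: centre of its underside
- tin: bystander: flat steel tin, 72 mm diameter, 55 mm tall, at the other side. Origin: centre of its underside
- cork: thin round cork sheet, 270 mm diameter, flat on the bench: the stand, jar and screwdriver lie on it. Origin: its centre
- mat: thin rubber mat, 220 x 220 mm, flat on the bench: column, cap, lampholder and brass ring stand on it near its four corners, in any order, neighbours 85 to 115 mm apart between centres. Origin: its centre
- spanner: bystander: open-ended spanner 160 mm long lying flat between the two mats, towards the robot. Origin: middle of its length at its underside; x axis along it
Things that resemble listed ones, but are neither listed nor needed, are in the scene too. Leave any pink look-alike of the cap alone. There is more than one size of the column; the job needs the larger.

How it is judged (in metres and radians):
On the way, in this order (a step that is already met when the one before it is completed fails the run):
1. the lamp stand stands upright on its foot on the bench, bare (angle between stand's own z axis and vertical below 0.06 rad and height (world z) of stand below 0.006 m and linear speed of stand below 0.03 m/s), for 0.2 s.
2. the column sits flat on the marble foot, round the stem (distance between column and seat below 0.005 m and angle between stand's own z axis and vertical below 0.06 rad), for 0.2 s.
3. the cap sits flat on the column, round the stem (distance between cap and cap_seat below 0.005 m and distance between column and seat below 0.005 m), for 0.2 s.
At the end, for the whole second after the job is handed in: stand upright (0.06 rad), foot on the bench (underside below 6 mm); column flange down round the stem, underside within 5 mm of its seat on the marble; cap wide end down round the stem, underside within 5 mm of its seat on the column; all at rest (all of step 3 and angle between stand's own z axis and vertical below 0.06 rad and height (world z) of stand below 0.006 m and angle between the z axis of column and the z axis of stand, either way round below 0.06 rad and angle between the z axis of cap and the z axis of stand, either way round below 0.08 rad and linear speed of each of stand, column, cap below 0.02 m/s); the robot touches nothing.
It fails at once if the stand is slammed down or flung (turns faster than 5.5 rad/s) (angular speed of stand above 5.5 rad/s).
It fails at once if the column is dropped down the stem (faster than 0.4 m/s while round it) (horizontal distance between column and stem_top below 0.006 m and height (world z) of column below 0.15 m and linear speed of column above 0.4 m/s).
It fails at once if the cap is dropped down the stem (faster than 0.4 m/s while round it) (horizontal distance between cap and stem_top below 0.006 m and height (world z) of cap below 0.155 m and linear speed of cap above 0.4 m/s).
It fails at once if one of the other things on the bench is disturbed (moved more than 30 mm) (distance of any of holder, shade_ring, jar, driver, glue, mug, tin, spanner from where it was at the start of the episode above 0.03 m).
It also fails if it takes over 72 s, if anything falls off the work surface, if the arm or the gripper's body presses on something with over 40 N, if the wrist force passes 120 N, or if a joint passes its speed limit or range.

## Working session

There is one attempt and no reset: what is moved stays moved. The work goes in short steps, Python scripts to look and compute and a tool call to move; the robot and the scene stay as the last step left them, time stands still between calls to the robot, and variables do not carry over. Pictures are saved under pics/ and viewed, about 8 in all and at most 12, crops included, and the job is handed in when it is done.

Besides the shell and the picture viewer there is one more tool, called by a JSON object that holds its "op" and its "data". move_arm: Moves the arm, as the interface text tells. Its arguments: {"type":"object","properties":{"increments":{"type":"array","items":{"type":"object","properties":{"travel":{"type":"array","items":{"type":"number"}},"rot":{"type":"array","items":{"type":"number"}},"fingers":{"type":"number"}}}},"force":{"type":"number"}},"required":["increments"]}

```bash
mkdir -p pics; cat > h.py <<'E'
from rig import *
import numpy as np, cv2
def cal(n):
    c=get_calibration(n); K=np.array([[c['fx'],0,c['cx']],[0,c['fy'],c['cy']],[0,0,1.]])
    R=cv2.Rodrigues(np.array(c['rvec'],float))[0]; return K,R,np.array(c['tvec'],float).ravel()
def ray(n,u,v):
    K,R,t=cal(n); x=(u-K[0,2])/K[0,0]; y=(v-K[1,2])/K[1,1]
    if n=='wrist':
        r=np.hypot(x,y)+1e-12; d=np.array([x/r*np.sin(r),y/r*np.sin(r),np.cos(r)])
    else: d=np.array([x,y,1.])
    return -R.T@t, R.T@d
def at_z(n,u,v,z):
    o,d=ray(n,u,v); return o+d*(z-o[2])/d[2]
def proj(n,P):
    K,R,t=cal(n); p=R@np.asarray(P,float)+t
    if n=='wrist':
        th=np.arctan2(np.hypot(p[0],p[1]),p[2]); ph=np.arctan2(p[1],p[0])
        return K[0,0]*th*np.cos(ph)+K[0,2],K[1,1]*th*np.sin(ph)+K[1,2]
    return K[0,0]*p[0]/p[2]+K[0,2],K[1,1]*p[1]/p[2]+K[1,2]
def snap(n,f):
    im=np.array(read_camera(n)); cv2.imwrite('pics/'+f,im[:,:,::-1]); return im
E
python3 - <<'E'
from h import *
np.set_printoptions(precision=4,suppress=True)
a=snap('top','a.png'); b=snap('scene','b.png')
for cam in('top','scene'):
    for q in('stand','column','cap','holder','shade_ring','jar','driver','glue','mug','tin','cork','mat','spanner'):
        print(cam,q,[(np.round(d['xyz'],3).tolist(),round(d['conf'],2)) for d in recognise(cam,q)[:4]])
s=get_state();print(s)
E
```

```text
top stand [([0.527, 0.163, 0.078], 0.84)]
top column [([0.472, -0.116, 0.059], 0.76), ([0.362, 0.448, 0.051], 0.73), ([0.344, -0.141, 0.053], 0.6), ([0.53, 0.164, 0.085], 0.31)]
top cap [([0.556, -0.236, 0.024], 0.6), ([0.58, -0.129, 0.053], 0.41)]
top holder [([0.584, -0.127, 0.055], 0.78), ([0.562, -0.237, 0.027], 0.62), ([0.516, -0.179, 0.002], 0.6)]
top shade_ring [([0.581, -0.127, 0.054], 0.19)]
top jar [([0.569, 0.087, 0.062], 0.59), ([0.529, 0.165, 0.084], 0.51)]
top driver [([0.508, 0.285, 0.024], 0.58)]
top glue [([0.669, 0.019, 0.111], 0.71)]
top mug [([0.35, -0.476, 0.05], 0.76), ([0.53, 0.165, 0.084], 0.7), ([0.517, -0.179, 0.0], 0.35)]
top tin [([0.364, 0.447, 0.055], 0.88)]
top cork [([0.501, 0.177, -0.001], 0.67)]
top mat [([0.515, -0.18, 0.004], 0.96)]
top spanner [([0.393, -0.003, 0.008], 0.69)]
scene stand [([0.545, 0.162, 0.06], 0.67)]
scene column [([0.488, -0.126, 0.05], 0.69), ([0.353, -0.149, 0.035], 0.49)]
scene cap [([0.59, -0.357, 0.024], 0.67)]
scene holder [([0.595, -0.133, 0.053], 0.53)]
scene shade_ring [([0.469, -0.222, 0.004], 0.42)]
scene jar [([0.573
[... 292 characters left out ...]
, 0.86)]
scene mat [([0.536, -0.193, -0.002], 0.87)]
scene spanner [([0.398, -0.008, 0.005], 0.61)]
{'time_s': 1.4, 'joint_pos': array([-75.7999,  22.8263,   2.5833,  88.04  ,  -1.0707,  69.1482,
        -2.9054]), 'dq': array([ 0.103 , -0.0223,  0.021 ,  0.0134, -0.0304, -0.0765,  0.125 ]), 'joint_efforts': array([ -0.    , -47.5007,   1.3629, -25.4513,   0.0115,   0.001 ,
        -0.    ]), 'eef_pos': array([0.2209, 0.6114, 0.2314]), 'orientation': array([[ 0.0001,  0.3398,  0.9405],
       [ 0.0002,  0.9405, -0.3398],
       [-1.    ,  0.0002,  0.    ]]), 'contact_force': array([-0.5178,  0.0823,  0.1299]), 'moment': array([-0.0089, -0.0126, -0.0146]), 'gripper_width': 1.0002096938225926}
```

View pics/a.png

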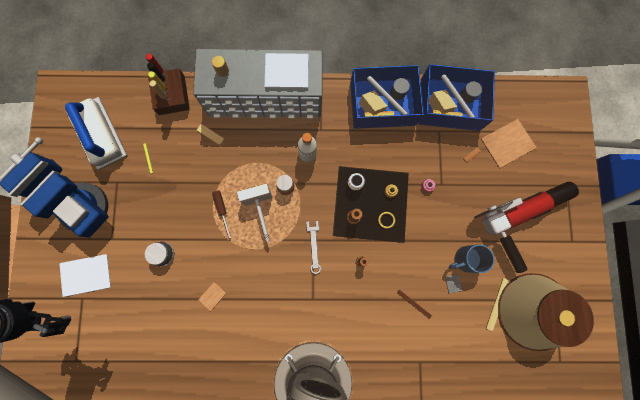

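View pics/b.png

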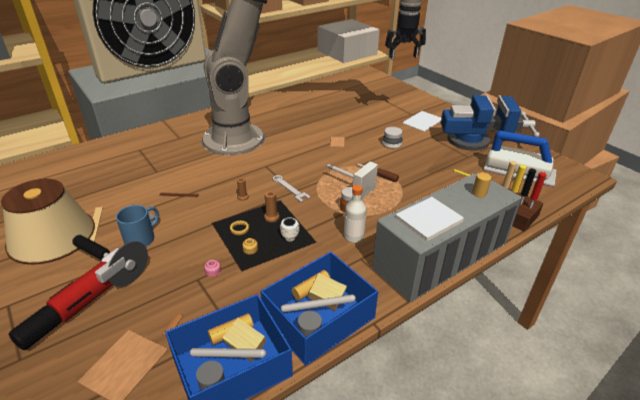

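The top view shows the stand's foot at about (254,192) with its stem running to (267,243), the jar at (285,184) and the driver at (221,215). On the mat are the column at (355,215), cap at (392,190), holder at (356,181) and ring at (387,220). The small column (361,262) and the pink cap (428,185) lie off the mat. Next I'll measure the stem.

```bash
python3 - <<'E'
from h import *
np.set_printoptions(precision=4,suppress=True)
a=cv2.imread('pics/a.png')
c=cv2.resize(a[170:260,200:300],(800,720),interpolation=cv2.INTER_CUBIC); cv2.imwrite('pics/c.png',c)
for q in[(257,204),(267,243)]: print(at_z('top',*q,0.045))
s=get_state(); R=s['orientation']; K,Rc,t=cal('wrist')
print('cam in tool',R.T@(-Rc.T@t-s['eef_pos']),'\n',R.T@Rc.T, K[0,0])
K,Rc,t=cal('top'); print(-Rc.T@t)
E
```

```text
[0.5116 0.167  0.045 ]
[0.3965 0.1345 0.045 ]
cam in tool [-0.142  -0.0005 -0.0857] 
 [[ 0.0016 -0.3284  0.9445]
 [ 1.     -0.0006 -0.0019]
 [ 0.0012  0.9445  0.3284]] 309.70691628693146
[0.3372 0.0052 1.1666]
```

View pics/c.png

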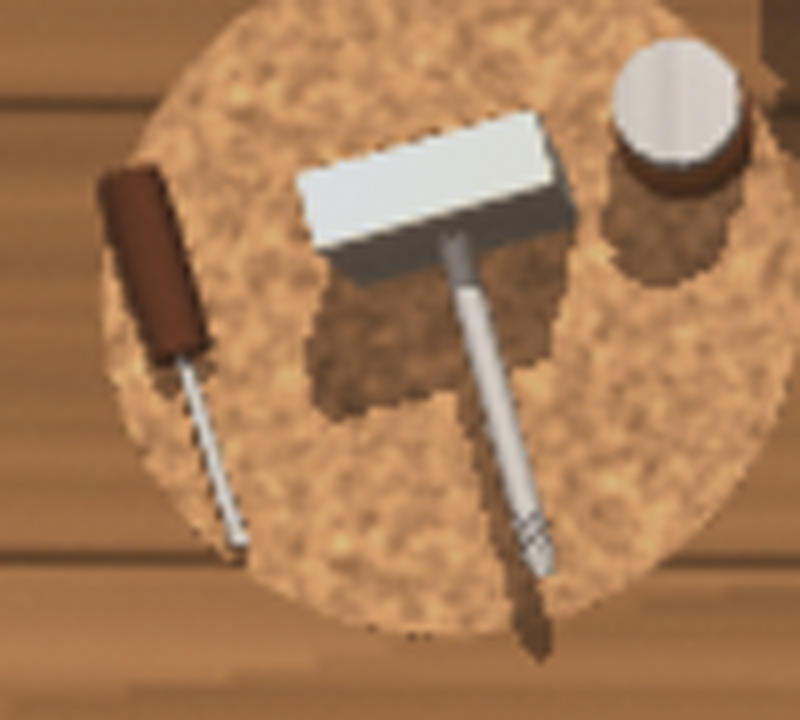

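The crop puts the stem tip at about (267.7,241.6) and the stem root at (256.8,200.5). The foot's upper edge runs between (237.2,192.2) and (266.9,184). I'll compute the grasp pose and a row planner.

```bash
cat >> h.py <<'E'
from scipy.spatial.transform import Rotation as Ro
import json, math
def down(yaw,tilt=0):
    """tool x down tilted ahead by tilt; tool z horizontal heading yaw (deg) at tilt 0"""
    c,s=math.cos(math.radians(yaw)),math.sin(math.radians(yaw))
    h=np.array([c,s,0]);z=np.array([0,0,1.]);a=math.radians(tilt)
    X=-z*math.cos(a)+h*math.sin(a); Z=h*math.cos(a)+z*math.sin(a); return np.column_stack([X,np.cross(Z,X),Z])
def plan(wps,f,start=None,vmax=3.8,rmax=6.8,decim=2):
    """wps: list of (pos,R,nmin). prints rows, rounded, tracking the rounding"""
    s=get_state(); p=np.array(s['eef_pos']);R=np.array(s['orientation'])
    if start is not None:p,R=start
    out=[]
    for P,Rt,nm in wps:
        P=np.array(P); rv=Ro.from_matrix(R.T@Rt).as_rotvec(degrees=True)
        n=max(nm,math.ceil(np.linalg.norm(P-p)*100/vmax),math.ceil(np.linalg.norm(rv)/rmax))
        p0,R0=p.copy(),R.copy()
        for i in range(1,n+1):
            pt=p0+(P-p0)*i/n; Rt_=R0@Ro.from_rotvec(rv*i/n,degrees=True).as_matrix()
            tr=np.round(R.T@(pt-p)*100,decim); ro=np.round(Ro.from_matrix(R.T@Rt_).as_rotvec(degrees=True),1)
            p=p+R@tr/100; R=R@Ro.from_rotvec(ro,degrees=True).as_matrix(); out.append((tr,ro))
    for i in range(0,len(out),5):
        print('['+', '.join('{"travel":%s,"rot":%s,"fingers":%s}'%([float(x)+0 for x in t],[float(x)+0 for x in r],f) for t,r in out[i:i+5])+']')
    return p,R
E
python3 - <<'E'
from h import *
np.set_printoptions(precision=4,suppress=True)
A=at_z('top',256.8,200.5,.047);B=at_z('top',267.7,241.6,.045)
d=(B-A)[:2];print(A,B,np.linalg.norm(d));d/=np.linalg.norm(d);print('d',d)
for q in[(237.2,192.2),(266.9,184),(269.1,192.7),(239.7,201)]: print(at_z('top',*q,.09))
yaw=math.degrees(math.atan2(-d[1],-d[0]));print('yaw',yaw)
G=np.array([*(B[:2]-d*0.025),0.045]);print(G)
p=plan([([G[0],G[1],0.2],down(yaw),1)],100);print(p)
E
```

```text
[0.5218 0.1676 0.047 ] [0.4006 0.1326 0.045 ] 0.1261736761621746
d [-0.9607 -0.2777]
[0.5384 0.218  0.09  ]
[0.5629 0.1338 0.09  ]
[0.5376 0.1269 0.09  ]
[0.5129 0.2099 0.09  ]
yaw 16.121168847223135
[0.4246 0.1395 0.045 ]
[{"travel":[0.22, -2.68, 2.51],"rot":[-2.6, 0.0, 0.0],"fingers":100}, {"travel":[0.23, -2.78, 2.39],"rot":[-2.5, 0.0, 0.0],"fingers":100}, {"travel":[0.22, -2.89, 2.27],"rot":[-2.6, 0.0, 0.0],"fingers":100}, {"travel":[0.22, -2.99, 2.13],"rot":[-2.6, 0.0, 0.0],"fingers":100}, {"travel":[0.23, -3.08, 2.0],"rot":[-2.6, 0.0, 0.0],"fingers":100}]
[{"travel":[0.22, -3.17, 1.85],"rot":[-2.5, 0.0, 0.0],"fingers":100}, {"travel":[0.22, -3.25, 1.71],"rot":[-2.6, 0.0, 0.0],"fingers":100}, {"travel":[0.23, -3.32, 1.57],"rot":[-2.6, 0.0, 0.0],"fingers":100}, {"travel":[0.22, -3.39, 1.41],"rot":[-2.5, 0.0, 0.0],"fingers":100}, {"travel":[0.23, -3.44, 1.26],"rot":[-2.6, 0.0, 0.0],"fingers":100}]
[{"travel":[0.22, -3.5, 1.1],"rot":[-2.6, 0.0, 0.0],"fingers":100}, {"travel":[0.22, -3.55, 0.95],"rot":[-2.5, 0.0, 0.0],"fingers":100}, {"travel":[0.23, -3.59, 0.79],"rot":[-2.6, 0.0, 0.0],"fingers":100}, {"travel":[0.22, -3.61, 0.62],"rot":[-2.6, 0.0, 0.0],"fingers":100}]
(array([0.4246, 0.1395, 0.2   ]), array([[ 0.0001, -0.2779,  0.9606],
       [ 0.0002,  0.9606,  0.2779],
       [-1.    ,  0.0001,  0.0001]]))
```

{"op": "move_arm", "data": {"increments": [{"travel": [0.2, -2.7, 2.5], "rot": [-2.6, 0, 0], "fingers": 100}, {"travel": [0.2, -2.8, 2.4], "rot": [-2.5, 0, 0], "fingers": 100}, {"travel": [0.2, -2.9, 2.3], "rot": [-2.6, 0, 0], "fingers": 100}, {"travel": [0.2, -3.0, 2.1], "rot": [-2.6, 0, 0], "fingers": 100}, {"travel": [0.2, -3.1, 2.0], "rot": [-2.6, 0, 0], "fingers": 100}]}}

```text
time_s: 1.82
eef_pos: [0.294, 0.4404, 0.2214]
orientation: [[0.0, 0.119, 0.993], [0.0, 0.993, -0.119], [-1.0, 0.0, 0.0]]
contact_force: [-0.0, -0.3, 0.4]
gripper_width: 1.0
```

{"op": "move_arm", "data": {"increments": [{"travel": [0.2, -3.2, 1.8], "rot": [-2.5, 0, 0], "fingers": 100}, {"travel": [0.2, -3.2, 1.7], "rot": [-2.6, 0, 0], "fingers": 100}, {"travel": [0.2, -3.3, 1.6], "rot": [-2.6, 0, 0], "fingers": 100}, {"travel": [0.2, -3.4, 1.4], "rot": [-2.5, 0, 0], "fingers": 100}, {"travel": [0.2, -3.4, 1.3], "rot": [-2.6, 0, 0], "fingers": 100}]}}

```text
time_s: 2.23
eef_pos: [0.3666, 0.2726, 0.2116]
orientation: [[0.001, -0.104, 0.995], [0.001, 0.995, 0.104], [-1.0, 0.001, 0.001]]
contact_force: [0.5, -0.7, -0.6]
gripper_width: 1.0
```

{"op": "move_arm", "data": {"increments": [{"travel": [0.2, -3.5, 1.1], "rot": [-2.6, 0, 0], "fingers": 70}, {"travel": [0.2, -3.5, 0.9], "rot": [-2.5, 0, 0], "fingers": 70}, {"travel": [0.2, -3.6, 0.8], "rot": [-2.6, 0, 0], "fingers": 70}, {"travel": [0.2, -3.6, 0.6], "rot": [-2.6, 0, 0], "fingers": 70}, {"travel": [0, 0, 0], "rot": [0, 0, 0], "fingers": 70}]}}

```text
time_s: 2.65
eef_pos: [0.4259, 0.1323, 0.2034]
orientation: [[0.002, -0.268, 0.963], [-0.003, 0.963, 0.268], [-1.0, -0.003, 0.001]]
contact_force: [-0.3, -0.9, 0.0]
gripper_width: 0.7
```

```bash
python3 - <<'E'
from h import *
np.set_printoptions(precision=4,suppress=True)
s=get_state();print(s['time_s'],s['eef_pos'],s['gripper_width']);print(s['orientation'])
im=snap('wrist','d.png')
O=np.array([.5525,.1765]);d=np.array([-.9604,-.2785])
for k in(.03,.135,.16): print(k,proj('wrist',[*(O+d*k),.045]))
E
```

```text
2.65 [0.4259 0.1323 0.2034] 0.6999256601198666
[[ 0.0015 -0.2683  0.9633]
 [-0.0028  0.9633  0.2683]
 [-1.     -0.0031  0.0007]]
0.03 (np.float64(325.30374973357385), np.float64(271.67713535774453))
0.135 (np.float64(324.79710640563536), np.float64(182.3700004218121))
0.16 (np.float64(324.6220703395321), np.float64(158.01869268209893))
```

View pics/d.png

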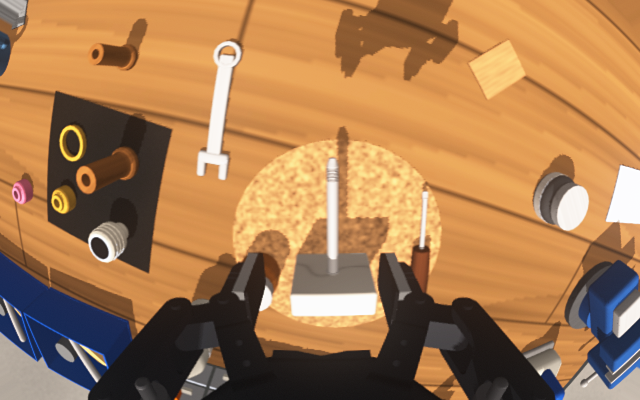

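The wrist view shows the stem tip at (333,158) and its root at (334,262), about 8 px from the prediction. I'll recheck now that the arm is still.

```bash
python3 - <<'E'
from h import *
np.set_printoptions(precision=4,suppress=True)
im=snap('wrist','e.png');s=get_state();print(s['eef_pos'],s['orientation'][:,1])
g=im.astype(int)
def mid(v):
    row=g[v-1:v+2].mean(0); sat=row.max(1)-row.min(1); m=np.where((sat<40)&(row.mean(1)>110)&(abs(np.arange(640)-333)<25))[0]
    return m.min(),m.max(),m.mean()
pts=[]
for v in(190,200,210,220,230,240): 
    a,b,c=mid(v); P=at_z('wrist',c,v,.045);pts.append(P[:2]);print(v,a,b,c,P)
pts=np.array(pts);d=pts[0]-pts[-1];print('d',d/np.linalg.norm(d))
print('tip',at_z('wrist',333,158,.047),'root',at_z('wrist',334,262,.05))
E
```

```text
[0.4241 0.1387 0.2035] [-0.2737  0.9618  0.0005]
190 323 332 327.5 [0.429  0.1465 0.045 ]
200 323 333 328.0 [0.4392 0.15   0.045 ]
210 323 332 327.5 [0.4499 0.1526 0.045 ]
220 323 332 327.5 [0.4607 0.1557 0.045 ]
230 323 333 328.0 [0.4716 0.1595 0.045 ]
240 323 333 328.0 [0.4831 0.1628 0.045 ]
d [-0.9574 -0.2888]
tip [0.3954 0.1424 0.047 ] root [0.505  0.1761 0.05  ]
```

```bash
python3 - <<'E'
from h import *
p=plan([([.4245,.142,.024],down(16.3),6)],70)
s,h=133.3,45
f=lambda a:np.array([s*math.cos(a)-h*math.sin(a),s*math.sin(a)+h*math.cos(a)])
acc=np.zeros(2);rows=[]
for i in range(1,31):
    t=f(math.radians(3*i))-f(0); w=np.array([-t[1],-t[0]])/10; r=np.round(w-acc,2);acc+=r;rows.append(r.tolist())
for i in range(0,30,5):print(rows[i:i+5])
print(acc)
E
```

```text
[{"travel":[2.99, 0.05, 0.02],"rot":[-0.1, 0.0, 0.0],"fingers":70}, {"travel":[2.99, 0.05, 0.02],"rot":[0.0, 0.0, 0.0],"fingers":70}, {"travel":[2.99, 0.05, 0.02],"rot":[-0.1, 0.0, 0.0],"fingers":70}, {"travel":[3.0, 0.05, 0.02],"rot":[-0.1, 0.0, 0.0],"fingers":70}, {"travel":[2.99, 0.05, 0.02],"rot":[0.0, 0.0, 0.0],"fingers":70}]
[{"travel":[2.99, 0.05, 0.02],"rot":[-0.1, 0.0, 0.0],"fingers":70}]
[[-0.69, 0.25], [-0.68, 0.29], [-0.66, 0.33], [-0.64, 0.36], [-0.63, 0.39]]
[[-0.6, 0.42], [-0.58, 0.46], [-0.55, 0.48], [-0.53, 0.52], [-0.5, 0.54]]
[[-0.47, 0.56], [-0.45, 0.59], [-0.41, 0.61], [-0.37, 0.63], [-0.35, 0.66]]
[[-0.31, 0.66], [-0.27, 0.69], [-0.24, 0.7], [-0.2, 0.7], [-0.16, 0.72]]
[[-0.13, 0.73], [-0.09, 0.73], [-0.05, 0.73], [-0.01, 0.74], [0.03, 0.74]]
[[0.07, 0.73], [0.1, 0.73], [0.14, 0.72], [0.18, 0.72], [0.22, 0.7]]
[-8.83 17.83]
```

{"op": "move_arm", "data": {"increments": [{"travel": [3, 0.05, 0], "rot": [0, 0, 0], "fingers": 70}, {"travel": [3, 0.05, 0], "rot": [0, 0, 0], "fingers": 70}, {"travel": [3, 0.05, 0], "rot": [0, 0, 0], "fingers": 70}, {"travel": [3, 0.05, 0.1], "rot": [0, 0, 0], "fingers": 70}, {"travel": [3, 0.05, 0], "rot": [0, 0, 0], "fingers": 70}]}}

```text
time_s: 3.17
eef_pos: [0.4237, 0.1448, 0.0523]
orientation: [[0.001, -0.281, 0.96], [0.002, 0.96, 0.281], [-1.0, 0.001, 0.001]]
contact_force: [0.4, 1.3, 0.8]
gripper_width: 0.7
```

{"op": "move_arm", "data": {"increments": [{"travel": [2.9, 0.05, 0], "rot": [0, 0, 0], "fingers": 70}, {"travel": [0, 0, 0], "rot": [0, 0, 0], "fingers": 70}, {"travel": [0, 0, 0], "rot": [0, 0, 0], "fingers": 30}, {"travel": [0, 0, 0], "rot": [0, 0, 0], "fingers": 20}, {"travel": [0, 0, 0], "rot": [0, 0, 0], "fingers": 18}]}}

```text
time_s: 3.58
eef_pos: [0.4253, 0.1443, 0.0261]
orientation: [[0.003, -0.279, 0.96], [0.002, 0.96, 0.279], [-1.0, 0.001, 0.004]]
contact_force: [0.5, -0.0, 0.6]
gripper_width: 0.279
```

{"op": "move_arm", "data": {"force": 10, "increments": [{"travel": [0, 0, 0], "rot": [0, 0, 0], "fingers": 10}, {"travel": [0, 0, 0], "rot": [0, 0, 0], "fingers": 5}, {"travel": [0, 0, 0], "rot": [0, 0, 0], "fingers": 0}, {"travel": [0, 0, 0], "rot": [0, 0, 0], "fingers": 0}]}}

```text
time_s: 3.92
eef_pos: [0.4248, 0.1436, 0.0251]
orientation: [[0.002, -0.278, 0.961], [0.001, 0.961, 0.278], [-1.0, 0.001, 0.003]]
contact_force: [0.7, 1.2, 1.0]
gripper_width: 0.128
```

{"op": "move_arm", "data": {"increments": [{"travel": [-0.69, 0, 0.25], "rot": [0, 0, 0], "fingers": 0}, {"travel": [-0.68, 0, 0.29], "rot": [0, 0, 0], "fingers": 0}, {"travel": [-0.66, 0, 0.33], "rot": [0, 0, 0], "fingers": 0}, {"travel": [-0.64, 0, 0.36], "rot": [0, 0, 0], "fingers": 0}, {"travel": [-0.63, 0, 0.39], "rot": [0, 0, 0], "fingers": 0}]}}

```text
time_s: 4.33
eef_pos: [0.439, 0.1473, 0.0579]
orientation: [[-0.001, -0.278, 0.961], [-0.0, 0.961, 0.278], [-1.0, -0.0, -0.001]]
contact_force: [0.3, 0.8, -1.7]
gripper_width: 0.13
```

{"op": "move_arm", "data": {"increments": [{"travel": [-0.6, 0, 0.42], "rot": [0, 0, 0], "fingers": 0}, {"travel": [-0.58, 0, 0.46], "rot": [0, 0, 0], "fingers": 0}, {"travel": [-0.55, 0, 0.48], "rot": [0, 0, 0], "fingers": 0}, {"travel": [-0.53, 0, 0.52], "rot": [0, 0, 0], "fingers": 0}, {"travel": [-0.5, 0, 0.54], "rot": [0, 0, 0], "fingers": 0}]}}

```text
time_s: 4.75
eef_pos: [0.4627, 0.1542, 0.0854]
orientation: [[-0.001, -0.278, 0.961], [-0.0, 0.961, 0.278], [-1.0, -0.0, -0.001]]
contact_force: [-1.7, -0.6, -1.3]
gripper_width: 0.128
```

```bash
python3 - <<'E'
from h import *
im=snap('scene','f0.png');w=snap('wrist','f1.png')
s=im[150:250,300:430]; 
out=np.zeros((400,1040,3),np.uint8); out[:,:520]=cv2.resize(s,(520,400)); out[:,520:]=cv2.resize(w[60:360,160:550],(520,400))
cv2.imwrite('pics/f.png',cv2.resize(out,(800,308))[:,:,::-1])
E
```

```text
(no output)
```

View pics/f.png

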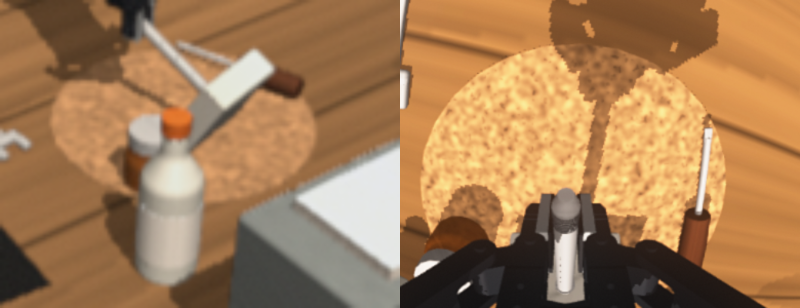

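The views show the stand tipping up about its foot edge, with the stem between the pads and the driver and jar untouched. I'll continue the arc.

{"op": "move_arm", "data": {"increments": [{"travel": [-0.47, 0, 0.56], "rot": [0, 0, 0], "fingers": 0}, {"travel": [-0.45, 0, 0.59], "rot": [0, 0, 0], "fingers": 0}, {"travel": [-0.41, 0, 0.61], "rot": [0, 0, 0], "fingers": 0}, {"travel": [-0.37, 0, 0.63], "rot": [0, 0, 0], "fingers": 0}, {"travel": [-0.35, 0, 0.66], "rot": [0, 0, 0], "fingers": 0}]}}

```text
time_s: 5.27
eef_pos: [0.4929, 0.1629, 0.1058]
orientation: [[0.001, -0.278, 0.961], [0.0, 0.961, 0.278], [-1.0, -0.0, 0.001]]
contact_force: [-0.4, -1.8, -1.9]
gripper_width: 0.129
```

{"op": "move_arm", "data": {"increments": [{"travel": [-0.31, 0, 0.66], "rot": [0, 0, 0], "fingers": 0}, {"travel": [-0.27, 0, 0.69], "rot": [0, 0, 0], "fingers": 0}, {"travel": [-0.24, 0, 0.7], "rot": [0, 0, 0], "fingers": 0}, {"travel": [-0.2, 0, 0.7], "rot": [0, 0, 0], "fingers": 0}, {"travel": [-0.16, 0, 0.72], "rot": [0, 0, 0], "fingers": 0}]}}

```text
time_s: 5.68
eef_pos: [0.5259, 0.1724, 0.1173]
orientation: [[-0.0, -0.278, 0.961], [-0.0, 0.961, 0.278], [-1.0, -0.0, -0.0]]
contact_force: [-0.6, -1.7, -1.5]
gripper_width: 0.128
```

{"op": "move_arm", "data": {"increments": [{"travel": [-0.13, 0, 0.73], "rot": [0, 0, 0], "fingers": 0}, {"travel": [-0.09, 0, 0.73], "rot": [0, 0, 0], "fingers": 0}, {"travel": [-0.05, 0, 0.73], "rot": [0, 0, 0], "fingers": 0}, {"travel": [-0.01, 0, 0.74], "rot": [0, 0, 0], "fingers": 0}, {"travel": [0.03, 0, 0.74], "rot": [0, 0, 0], "fingers": 0}]}}

```text
time_s: 6.1
eef_pos: [0.5612, 0.1827, 0.1197]
orientation: [[0.0, -0.278, 0.961], [0.0, 0.961, 0.278], [-1.0, -0.0, 0.0]]
contact_force: [-1.0, -1.4, -2.1]
gripper_width: 0.129
```

{"op": "move_arm", "data": {"increments": [{"travel": [0.07, 0, 0.73], "rot": [0, 0, 0], "fingers": 0}, {"travel": [0.1, 0, 0.73], "rot": [0, 0, 0], "fingers": 0}, {"travel": [0.14, 0, 0.72], "rot": [0, 0, 0], "fingers": 0}, {"travel": [0, 0, 0], "rot": [0, 0, 0], "fingers": 0}]}}

```text
time_s: 6.43
eef_pos: [0.583, 0.1893, 0.1164]
orientation: [[0.002, -0.278, 0.961], [0.0, 0.961, 0.278], [-1.0, -0.0, 0.002]]
contact_force: [-0.0, -0.8, -0.2]
gripper_width: 0.129
```

```bash
python3 - <<'E'
from h import *
im=snap('scene','g0.png');w=snap('wrist','g1.png');print(get_state()['eef_pos'],get_state()['contact_force'])
out=np.zeros((400,1040,3),np.uint8); out[:,:520]=cv2.resize(im[120:240,300:456],(520,400)); out[:,520:]=cv2.resize(w[100:400,160:550],(520,400))
cv2.imwrite('pics/g.png',cv2.resize(out,(800,308))[:,:,::-1])
E
```

```text
[0.58227098 0.1890694  0.11659373] [ 1.48915249 -0.48520998 -1.93144952]
```

View pics/g.png

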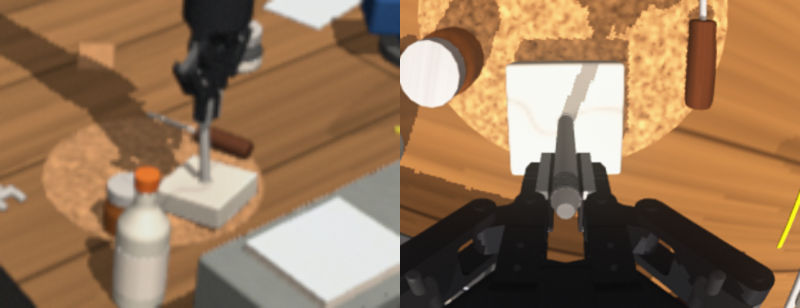

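{"op": "move_arm", "data": {"increments": [{"travel": [0.09, 0, 0.36], "rot": [0, 0, 0], "fingers": 0}, {"travel": [0.09, 0, 0.36], "rot": [0, 0, 0], "fingers": 0}, {"travel": [0.1, 0, 0.35], "rot": [0, 0, 0], "fingers": 0}, {"travel": [0.1, 0, 0.35], "rot": [0, 0, 0], "fingers": 0}, {"travel": [0, 0, 0], "rot": [0, 0, 0], "fingers": 0}]}}

```text
time_s: 6.95
eef_pos: [0.5957, 0.1929, 0.1127]
orientation: [[0.001, -0.278, 0.961], [0.0, 0.961, 0.278], [-1.0, 0.0, 0.001]]
contact_force: [-0.4, -1.0, -0.6]
gripper_width: 0.132
```

```bash
python3 - <<'E'
from h import *
im=snap('scene','h0.png');w=snap('wrist','h1.png');s=get_state();print(s['eef_pos'],s['contact_force'])
out=np.zeros((400,1040,3),np.uint8); out[:,:520]=cv2.resize(im[120:240,300:456],(520,400)); out[:,520:]=cv2.resize(w[100:400,160:550],(520,400))
cv2.imwrite('pics/h.png',cv2.resize(out,(800,308))[:,:,::-1])
E
```

```text
[0.59540686 0.19277374 0.1127394 ] [ 0.94493141 -0.60137895 -1.05815418]
```

View pics/h.png

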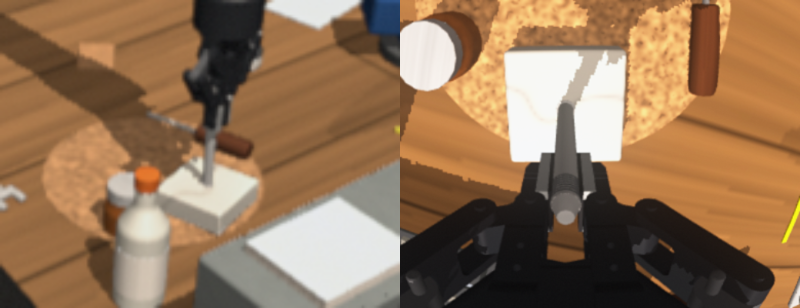

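The stand is upright to the eye. I'll let go, rise and measure.

{"op": "move_arm", "data": {"increments": [{"travel": [0, 0, 0], "rot": [0, 0, 0], "fingers": 20}, {"travel": [0, 0, 0], "rot": [0, 0, 0], "fingers": 40}, {"travel": [0, 0, 0], "rot": [0, 0, 0], "fingers": 70}, {"travel": [-1.5, 0, 0], "rot": [0, 0, 0], "fingers": 80}, {"travel": [-3, 0, 0], "rot": [0, 0, 0], "fingers": 80}]}}

```text
time_s: 7.47
eef_pos: [0.5921, 0.1923, 0.1546]
orientation: [[-0.007, -0.278, 0.96], [-0.003, 0.96, 0.278], [-1.0, -0.0, -0.008]]
contact_force: [-0.1, 0.2, -0.7]
gripper_width: 0.76
```

{"op": "move_arm", "data": {"increments": [{"travel": [-3, 0, 0], "rot": [0, 0, 0], "fingers": 80}, {"travel": [-3.5, 0, 0], "rot": [0, 0, 0], "fingers": 80}, {"travel": [-3.5, 0, -3], "rot": [0, 0, 0], "fingers": 80}, {"travel": [-2, 0, -3.5], "rot": [0, 0, 0], "fingers": 80}, {"travel": [0, 0, -3.5], "rot": [0, 0, 0], "fingers": 80}]}}

```text
time_s: 7.88
eef_pos: [0.5039, 0.1663, 0.2795]
orientation: [[0.009, -0.277, 0.961], [0.004, 0.961, 0.277], [-1.0, 0.002, 0.01]]
contact_force: [-0.1, -1.1, 0.8]
gripper_width: 0.8
```

{"op": "move_arm", "data": {"increments": [{"travel": [0, 0, -3], "rot": [0, 0, 0], "fingers": 80}, {"travel": [0, 0, -3], "rot": [0, 0, 0], "fingers": 80}, {"travel": [0, 0, -2], "rot": [0, 0, 0], "fingers": 80}, {"travel": [0, 0, 0], "rot": [0, 0, 0], "fingers": 80}]}}

```text
time_s: 8.22
eef_pos: [0.4214, 0.1425, 0.2747]
orientation: [[-0.002, -0.279, 0.96], [0.002, 0.96, 0.279], [-1.0, 0.002, -0.001]]
contact_force: [-0.6, -0.1, 0.3]
gripper_width: 0.802
```

```bash
python3 - <<'E'
from h import *
np.set_printoptions(precision=4,suppress=True)
w=snap('wrist','i0.png'); s=get_state(); print(s['time_s'],s['eef_pos'],s['orientation'][:,2])
t=snap('top','i1.png'); sc=snap('scene','i2.png')
G=[.6,.194,.16]
o=[]
for n,im in(('wrist',w),('top',t),('scene',sc)):
    u,v=map(int,proj(n,G)); C=[.476,-.114,.085]; print(n,u,v,'col',proj(n,C))
    k=80 if n=='wrist' else 40
    u=min(max(u,k),639-k);v=min(max(v,k),399-k)
    c=im[v-k:v+k,u-k:u+k]; print('crop origin',u-k,v-k); o.append(cv2.resize(c,(400,400),interpolation=cv2.INTER_CUBIC))
    u,v=map(int,proj(n,C)); u=min(max(u,k),639-k);v=min(max(v,k),399-k)
    c=im[v-k:v+k,u-k:u+k]; print('crop origin col',u-k,v-k); o.append(cv2.resize(c,(400,400),interpolation=cv2.INTER_CUBIC))
g=np.vstack([np.hstack(o[0::2]),np.hstack(o[1::2])])
cv2.imwrite('pics/i.png',cv2.resize(g,(798,532),interpolation=cv2.INTER_AREA)[:,:,::-1])
E
```

```text
8.2667 [0.4236 0.1433 0.275 ] [0.9604 0.2787 0.0013]
wrist 321 346 col (np.float64(116.51136421344609), np.float64(161.8396573704984))
crop origin 241 239
crop origin col 36 81
top 241 165 col (np.float64(353.13915771328425), np.float64(214.76679562044004))
crop origin 201 125
crop origin col 313 174
scene 385 155 col (np.float64(271.3044975565908), np.float64(191.80164693464732))
crop origin 345 115
crop origin col 231 151
```

View pics/i.png

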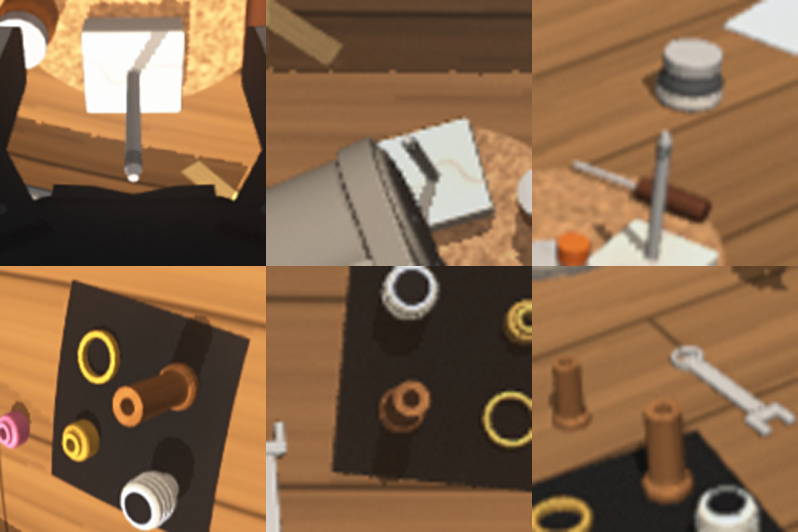

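The stem tip appears at wrist (321.6,345.5) and scene (385.6,155). Both agree with (0.600, 0.194, 0.16). I'll now triangulate the column and the cap.

```bash
cat >> h.py <<'E'
from scipy.optimize import least_squares
def tri(obs,z=None):
    """obs: [(o,d)] rays"""
    A=np.zeros((3,3));b=np.zeros(3)
    for o,d in obs:
        d=d/np.linalg.norm(d);M=np.eye(3)-np.outer(d,d);A+=M;b+=M@o
    if z is None: return np.linalg.solve(A,b)
    r=np.linalg.solve(A[:2,:2],b[:2]-A[:2,2]*z);return np.array([*r,z])
E
python3 - <<'E'
from h import *
np.set_printoptions(precision=4,suppress=True)
print('stem tip',tri([ray('wrist',321.6,345.5),ray('scene',385.6,155)]), at_z('wrist',321.6,345.5,.16),at_z('scene',385.6,155,.16))
print('root',at_z('wrist',321.6,281.1,.03))
c=[('wrist',113,164.6),('top',356,214.6),('scene',270.4,193.7)]
print('col',tri([ray(*q) for q in c]),tri([ray(*q) for q in c],.085),[at_z(*q,.085) for q in c])
# cap: bore centre crops
k=[('wrist',79.5/266*160+36,(439-266)/266*160+81),('top',(524-266)/266*80+313,(320-266)/266*80+174)]
print('cap',k,tri([ray(*q) for q in k]),[at_z(*q,.028) for q in k])
C=tri([ray(*q) for q in c],.085)
E
```

```text
stem tip [0.5986 0.194  0.1596] [0.5984 0.1941 0.16  ] [0.5991 0.1933 0.16  ]
root [0.5943 0.193  0.03  ]
col [ 0.4795 -0.1208  0.0837] [ 0.4795 -0.1206  0.085 ] [array([ 0.4811, -0.1196,  0.085 ]), array([ 0.4765, -0.1222,  0.085 ]), array([ 0.4823, -0.1207,  0.085 ])]
cap [('wrist', 83.81954887218046, 185.06015037593986), ('top', 390.593984962406, 190.2406015037594)] [ 0.5633 -0.2386  0.0112] [array([ 0.5548, -0.2234,  0.028 ]), array([ 0.5593, -0.2353,  0.028 ])]
```

```bash
python3 - <<'E'
from h import *
R=down(-14,45);X=R[:,0];C=np.array([.4795,-.1206,.050]);T=C+.022*X
print(T)
e=plan([(T-.17*X,R,8)],80,decim=1)
print('--');plan([(T,R,6)],80,start=(T-.17*X,R))
E
```

```text
[ 0.49459426 -0.12436342  0.03444365]
[{"travel":[1.5, -2.7, -1.4],"rot":[3.6, -5.5, -1.5],"fingers":80}, {"travel":[1.4, -2.8, -1.4],"rot":[3.5, -5.5, -1.5],"fingers":80}, {"travel":[1.4, -2.8, -1.3],"rot":[3.6, -5.4, -1.5],"fingers":80}, {"travel":[1.3, -2.8, -1.3],"rot":[3.6, -5.5, -1.5],"fingers":80}, {"travel":[1.3, -2.9, -1.3],"rot":[3.5, -5.5, -1.4],"fingers":80}]
[{"travel":[1.3, -2.9, -1.1],"rot":[3.6, -5.5, -1.5],"fingers":80}, {"travel":[1.2, -3.0, -1.1],"rot":[3.6, -5.5, -1.5],"fingers":80}, {"travel":[1.2, -3.0, -1.1],"rot":[3.5, -5.4, -1.5],"fingers":80}]
--
[{"travel":[2.83, 0.0, 0.0],"rot":[0.0, 0.0, 0.0],"fingers":80}, {"travel":[2.84, 0.0, 0.0],"rot":[0.0, 0.0, 0.0],"fingers":80}, {"travel":[2.83, 0.0, 0.0],"rot":[0.0, 0.0, 0.0],"fingers":80}, {"travel":[2.83, 0.0, 0.0],"rot":[0.0, 0.0, 0.0],"fingers":80}, {"travel":[2.84, 0.0, 0.0],"rot":[0.0, 0.0, 0.0],"fingers":80}]
[{"travel":[2.83, 0.0, 0.0],"rot":[0.0, 0.0, 0.0],"fingers":80}]
```

{"op": "move_arm", "data": {"increments": [{"travel": [1.5, -2.7, -1.4], "rot": [3.6, -5.5, -1.5], "fingers": 80}, {"travel": [1.4, -2.8, -1.4], "rot": [3.5, -5.5, -1.5], "fingers": 80}, {"travel": [1.4, -2.8, -1.3], "rot": [3.6, -5.4, -1.5], "fingers": 80}, {"travel": [1.3, -2.8, -1.3], "rot": [3.6, -5.5, -1.5], "fingers": 80}, {"travel": [1.3, -2.9, -1.3], "rot": [3.5, -5.5, -1.4], "fingers": 80}]}}

```text
time_s: 8.78
eef_pos: [0.3948, 0.0101, 0.2057]
orientation: [[0.415, 0.01, 0.91], [-0.05, 0.999, 0.012], [-0.908, -0.05, 0.415]]
contact_force: [-0.5, 0.6, 0.3]
gripper_width: 0.796
```

{"op": "move_arm", "data": {"increments": [{"travel": [1.3, -2.9, -1.1], "rot": [3.6, -5.5, -1.5], "fingers": 80}, {"travel": [1.2, -3.0, -1.1], "rot": [3.6, -5.5, -1.5], "fingers": 80}, {"travel": [1.2, -3.0, -1.1], "rot": [3.5, -5.4, -1.5], "fingers": 80}, {"travel": [0, 0, 0], "rot": [0, 0, 0], "fingers": 80}, {"travel": [0, 0, 0], "rot": [0, 0, 0], "fingers": 80}]}}

```text
time_s: 9.2
eef_pos: [0.3891, 0.0062, 0.2169]
orientation: [[0.445, 0.024, 0.895], [-0.017, 1.0, -0.018], [-0.895, -0.007, 0.446]]
contact_force: [-0.1, 0.7, 0.8]
gripper_width: 0.802
```

```bash
python3 - <<'E'
from h import *
np.set_printoptions(precision=4,suppress=True)
w=snap('wrist','j0.png'); s=get_state(); print(s['time_s'],s['eef_pos'],s['joint_pos']);print(s['orientation'])
print(proj('wrist',[.4795,-.1206,.085]),proj('wrist',[.4795,-.1206,.0]))
u,v=map(int,proj('wrist',[.4795,-.1206,.085]))
for q in ('column','cap'):
    for d in regions_of('wrist',q)[:3]:
        ys,xs=np.where(d['region']);print(q,d['conf'],xs.min(),xs.max(),ys.min(),ys.max(),xs.mean(),ys.mean())
# after viewing-free check: top of column edge
R=down(-14,45);X=R[:,0];C=np.array([.4795,-.1206,.050]);T=C+.022*X
plan([(T,R,6)],80)
t=snap('top','j1.png')
cv2.imwrite('pics/j.png',np.hstack([w[:,120:520],cv2.resize(t[160:240,340:420],(400,400),interpolation=cv2.INTER_CUBIC)])[:,:,::-1])
E
```

```text
9.25 [0.3891 0.0076 0.2168] [ -1.0232 -20.2054  -9.2953 138.7811   3.9983  35.3616  75.7213]
[[ 0.4452  0.0201  0.8952]
 [-0.0152  0.9998 -0.0149]
 [-0.8953 -0.007   0.4454]]
(np.float64(206.85380678293683), np.float64(204.97444622458954)) (np.float64(224.5626211156164), np.float64(157.01561744392487))
column 0.88 145 195 45 97 170.28206850235057 70.42847548690396
column 0.7 194 240 143 212 216.42121060530266 176.33566783391697
cap 0.87 104 126 201 225 115.00902934537245 213.43792325056432
[{"travel":[3.03, -1.87, 0.21],"rot":[1.6, -2.6, -1.1],"fingers":80}, {"travel":[3.07, -1.8, 0.13],"rot":[1.5, -2.7, -1.0],"fingers":80}, {"travel":[3.1, -1.75, 0.03],"rot":[1.6, -2.6, -1.1],"fingers":80}, {"travel":[3.14, -1.69, -0.06],"rot":[1.5, -2.6, -1.0],"fingers":80}, {"travel":[3.16, -1.64, -0.17],"rot":[1.6, -2.7, -1.1],"fingers":80}]
[{"travel":[3.18, -1.59, -0.26],"rot":[1.6, -2.6, -1.0],"fingers":80}, {"travel":[3.19, -1.53, -0.37],"rot":[1.5, -2.7, -1.1],"fingers":80}]
```

View pics/j.png

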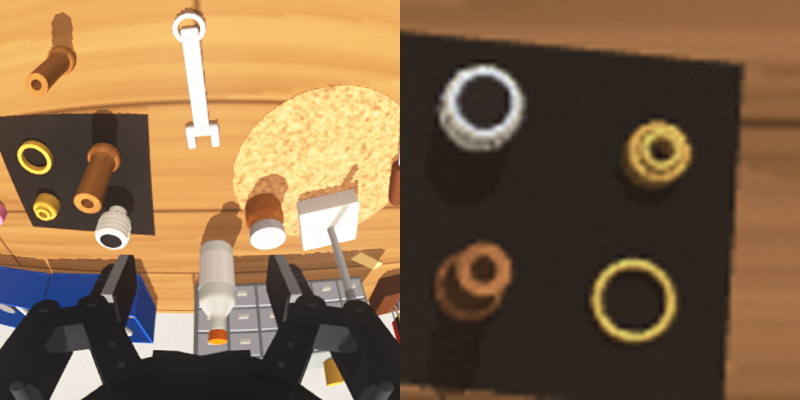

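The pose stopped at the elbow limit (joint 4 at 138.8). The wrist view places the column clearly at about (210,200) in the crop. A forward tilt is out of reach this close, so I'll tilt sideways with the tool pointing down and to the right.

```bash
python3 - <<'E'
from h import *
R=down(-90,45);X=R[:,0];C=np.array([.4795,-.1206,.050]);T=C+.022*X
e=plan([([.45,.03,.26],down(-45,20),1),(T-.14*X,R,8)],70,decim=1)
E
```

```text
[{"travel":[-0.2, 0.3, 1.1],"rot":[5.8, 0.9, -2.4],"fingers":70}, {"travel":[-0.2, 0.4, 1.0],"rot":[5.8, 0.9, -2.5],"fingers":70}, {"travel":[-0.2, 0.5, 0.9],"rot":[5.9, 0.9, -2.4],"fingers":70}, {"travel":[-0.3, 0.6, 1.0],"rot":[5.8, 0.9, -2.5],"fingers":70}, {"travel":[-0.3, 0.6, 0.8],"rot":[5.8, 0.9, -2.4],"fingers":70}]
[{"travel":[-0.3, 0.7, 0.8],"rot":[5.8, 0.9, -2.4],"fingers":70}, {"travel":[-0.4, 0.8, 0.7],"rot":[5.9, 0.8, -2.5],"fingers":70}, {"travel":[1.8, -0.3, 0.3],"rot":[4.8, -3.0, -3.0],"fingers":70}, {"travel":[1.8, -0.3, 0.1],"rot":[4.7, -2.9, -3.1],"fingers":70}, {"travel":[1.8, -0.1, 0.2],"rot":[4.8, -3.0, -3.0],"fingers":70}]
[{"travel":[1.8, 0.0, 0.0],"rot":[4.8, -2.9, -3.1],"fingers":70}, {"travel":[1.8, 0.1, -0.1],"rot":[4.8, -3.0, -3.0],"fingers":70}, {"travel":[1.8, 0.2, -0.2],"rot":[4.8, -2.9, -3.1],"fingers":70}, {"travel":[1.8, 0.2, -0.3],"rot":[4.7, -3.0, -3.0],"fingers":70}, {"travel":[1.8, 0.3, -0.4],"rot":[4.8, -3.0, -3.0],"fingers":70}]
```

{"op": "move_arm", "data": {"increments": [{"travel": [-0.2, 0.3, 1.1], "rot": [5.8, 0.9, -2.4], "fingers": 70}, {"travel": [-0.2, 0.4, 1.0], "rot": [5.8, 0.9, -2.5], "fingers": 70}, {"travel": [-0.2, 0.5, 0.9], "rot": [5.9, 0.9, -2.4], "fingers": 70}, {"travel": [-0.3, 0.6, 1.0], "rot": [5.8, 0.9, -2.5], "fingers": 70}, {"travel": [-0.3, 0.6, 0.8], "rot": [5.8, 0.9, -2.4], "fingers": 70}]}}

```text
time_s: 9.82
eef_pos: [0.4327, 0.0252, 0.2481]
orientation: [[0.317, 0.539, 0.781], [-0.195, 0.843, -0.502], [-0.928, 0.007, 0.372]]
contact_force: [1.2, 0.8, 0.2]
gripper_width: 0.701
```

{"op": "move_arm", "data": {"increments": [{"travel": [-0.3, 0.7, 0.8], "rot": [5.8, 0.9, -2.4], "fingers": 70}, {"travel": [-0.4, 0.8, 0.7], "rot": [5.9, 0.8, -2.5], "fingers": 70}, {"travel": [1.8, -0.3, 0.3], "rot": [4.8, -3.0, -3.0], "fingers": 70}, {"travel": [1.8, -0.3, 0.1], "rot": [4.7, -2.9, -3.1], "fingers": 70}, {"travel": [1.8, -0.1, 0.2], "rot": [4.8, -3.0, -3.0], "fingers": 70}]}}

```text
time_s: 10.23
eef_pos: [0.4605, 0.0073, 0.2168]
orientation: [[0.207, 0.868, 0.451], [-0.432, 0.494, -0.754], [-0.878, -0.038, 0.477]]
contact_force: [-0.6, -0.1, -0.4]
gripper_width: 0.7
```

{"op": "move_arm", "data": {"increments": [{"travel": [1.8, 0, 0], "rot": [4.8, -2.9, -3.1], "fingers": 70}, {"travel": [1.8, 0.1, -0.1], "rot": [4.8, -3.0, -3.0], "fingers": 70}, {"travel": [1.8, 0.2, -0.2], "rot": [4.8, -2.9, -3.1], "fingers": 70}, {"travel": [1.8, 0.2, -0.3], "rot": [4.7, -3.0, -3.0], "fingers": 70}, {"travel": [1.8, 0.3, -0.4], "rot": [4.8, -3.0, -3.0], "fingers": 70}]}}

```text
time_s: 10.65
eef_pos: [0.4784, -0.0318, 0.1354]
orientation: [[0.015, 1.0, 0.025], [-0.699, 0.029, -0.715], [-0.715, -0.007, 0.699]]
contact_force: [0.9, -0.3, 0.4]
gripper_width: 0.7
```

```bash
python3 - <<'E'
from h import *
np.set_printoptions(precision=4,suppress=True)
w=snap('wrist','k0.png');w=snap('wrist','k0.png'); s=get_state(); print(s['time_s'],s['eef_pos'],s['joint_pos']);print(s['orientation'])
print(proj('wrist',[.4795,-.1206,.085]),proj('wrist',[.4795,-.1206,.0]))
for q in ('column','cap'):
    for d in regions_of('wrist',q)[:3]:
        ys,xs=np.where(d['region']);print(q,d['conf'],xs.min(),xs.max(),ys.min(),ys.max(),xs.mean(),ys.mean())
R=down(-90,45);X=R[:,0];C=np.array([.4795,-.1206,.050]);T=C+.022*X
plan([(T,R,6)],70)
E
```

```text
10.75 [ 0.4772 -0.0325  0.1316] [ -0.1246  26.2486 -33.8228 115.8185  50.3951  80.123  -59.1725]
[[ 0.0086  0.9994  0.0343]
 [-0.6969  0.0306 -0.7165]
 [-0.7171 -0.0177  0.6967]]
(np.float64(323.24840760895967), np.float64(237.54774746093915)) (np.float64(324.5222506908212), np.float64(154.8859331463135))
column 0.7 402 453 158 221 426.98480716790027 191.42150370081808
column 0.61 298 342 145 245 320.2032283672929 194.10399576607568
cap 0.94 365 390 235 256 377.161220043573 244.92156862745097
cap 0.88 367 395 204 230 381.4024390243902 216.96036585365854
cap 0.43 403 453 158 220 427.15812650120097 191.4279423538831
[{"travel":[2.42, 0.0, 0.06],"rot":[0.3, -0.1, -0.1],"fingers":70}, {"travel":[2.41, 0.0, 0.06],"rot":[0.3, -0.2, -0.2],"fingers":70}, {"travel":[2.42, 0.01, 0.04],"rot":[0.3, -0.1, -0.1],"fingers":70}, {"travel":[2.42, 0.01, 0.05],"rot":[0.3, -0.2, -0.1],"fingers":70}, {"travel":[2.41, 0.02, 0.03],"rot":[0.3, -0.1, -0.2],"fingers":70}]
[{"travel":[2.42, 0.02, 0.03],"rot":[0.3, -0.2, -0.1],"fingers":70}]
```

{"op": "move_arm", "data": {"increments": [{"travel": [2.4, 0, 0.06], "rot": [0.3, -0.1, -0.1], "fingers": 70}, {"travel": [2.4, 0, 0.06], "rot": [0.3, -0.2, -0.2], "fingers": 70}, {"travel": [2.4, -0.05, 0.04], "rot": [0.3, -0.1, -0.1], "fingers": 70}, {"travel": [2.4, -0.05, 0.05], "rot": [0.3, -0.2, -0.1], "fingers": 70}, {"travel": [2.4, -0.05, 0.03], "rot": [0.3, -0.1, -0.2], "fingers": 70}]}}

```text
time_s: 11.27
eef_pos: [0.4781, -0.1202, 0.0548]
orientation: [[0.006, 1.0, -0.002], [-0.705, 0.002, -0.71], [-0.709, 0.006, 0.705]]
contact_force: [0.5, 0.4, -0.0]
gripper_width: 0.704
```

{"op": "move_arm", "data": {"increments": [{"travel": [2.4, 0, 0.03], "rot": [0.3, -0.2, -0.1], "fingers": 70}, {"travel": [0, 0, 0], "rot": [0, 0, 0], "fingers": 60}, {"travel": [0, 0, 0], "rot": [0, 0, 0], "fingers": 50}]}}

```text
time_s: 11.52
eef_pos: [0.4771, -0.1377, 0.0376]
orientation: [[-0.0, 1.0, -0.007], [-0.708, -0.005, -0.706], [-0.706, 0.005, 0.708]]
contact_force: [0.9, 0.4, 0.2]
gripper_width: 0.504
```

```bash
python3 - <<'E'
from h import *
np.set_printoptions(precision=4,suppress=True)
w=snap('wrist','l0.png'); s=get_state(); print(s['time_s'],s['eef_pos'],s['contact_force'],s['gripper_width']);print(s['orientation'])
print(proj('wrist',[.4795,-.1206,.085]),proj('wrist',s['eef_pos']))
cv2.imwrite('pics/l.png',w[:,100:540,::-1])
E
```

```text
11.5667 [ 0.478  -0.1366  0.0378] [ 0.0952  0.1851 -0.1597] 0.49725546002435717
[[ 0.0018  1.     -0.0072]
 [-0.7071 -0.0039 -0.7071]
 [-0.7071  0.0064  0.7071]]
(np.float64(327.9820109161893), np.float64(354.4293701971078)) (np.float64(323.60205326913706), np.float64(263.66882975540346))
```

View pics/l.png

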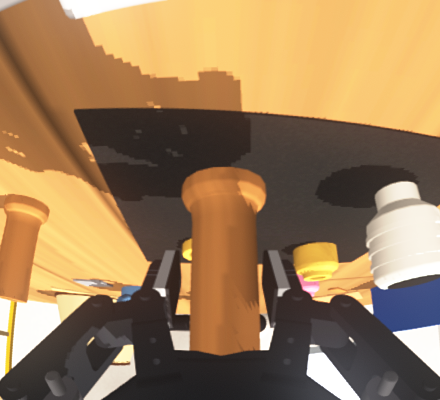

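The column stands between the pads, about 5 px off centre. I'll close and lift.

{"op": "move_arm", "data": {"force": 35, "increments": [{"travel": [0, 0, 0], "rot": [0, 0, 0], "fingers": 40}, {"travel": [0, 0, 0], "rot": [0, 0, 0], "fingers": 20}, {"travel": [0, 0, 0], "rot": [0, 0, 0], "fingers": 10}, {"travel": [0, 0, 0], "rot": [0, 0, 0], "fingers": 10}, {"travel": [0, 0, 0], "rot": [0, 0, 0], "fingers": 10}]}}

```text
time_s: 11.98
eef_pos: [0.4784, -0.136, 0.0379]
orientation: [[0.002, 1.0, -0.007], [-0.708, -0.003, -0.706], [-0.706, 0.006, 0.708]]
contact_force: [-1.4, 3.5, 8.3]
gripper_width: 0.368
```

{"op": "move_arm", "data": {"increments": [{"travel": [-0.5, 0, 0.5], "rot": [0, 0, 0], "fingers": 10}, {"travel": [-1.5, 0, 1.5], "rot": [0, 0, 0], "fingers": 10}, {"travel": [-2.5, 0, 2.5], "rot": [0, 0, 0], "fingers": 10}, {"travel": [-2.5, 0, 2.5], "rot": [0, 0, 0], "fingers": 10}, {"travel": [-2.5, 0, 2.5], "rot": [0, 0, 0], "fingers": 10}]}}

```text
time_s: 12.4
eef_pos: [0.4762, -0.1368, 0.172]
orientation: [[-0.001, 1.0, -0.005], [-0.707, -0.004, -0.707], [-0.707, 0.003, 0.707]]
contact_force: [-0.1, 0.3, -0.9]
gripper_width: 0.365
```

{"op": "move_arm", "data": {"increments": [{"travel": [-2.0, 0, 2.0], "rot": [0, 0, 0], "fingers": 10}, {"travel": [-1.5, 0, 1.5], "rot": [0, 0, 0], "fingers": 10}, {"travel": [-0.5, 0, 0.5], "rot": [0, 0, 0], "fingers": 10}, {"travel": [0, 0, 0], "rot": [0, 0, 0], "fingers": 10}, {"travel": [0, 0, 0], "rot": [0, 0, 0], "fingers": 10}]}}

```text
time_s: 12.82
eef_pos: [0.4758, -0.1372, 0.2262]
orientation: [[-0.002, 1.0, -0.006], [-0.707, -0.006, -0.707], [-0.707, 0.003, 0.707]]
contact_force: [-0.8, -0.2, -1.1]
gripper_width: 0.365
```

```bash
python3 - <<'E'
from h import *
np.set_printoptions(precision=4,suppress=True)
s=get_state(); print(s['time_s'],s['eef_pos'],s['gripper_width'],s['joint_pos']);print(s['orientation'])
# column bottom at tcp+(0,.016,-.0378); stem (.5988,.194); hover 18 mm above tip
T=np.array([.5988,.194-.016,.178+.0378])
plan([(T,down(-90,45),10)],10,decim=1)
E
```

```text
12.8167 [ 0.4758 -0.1372  0.2262] 0.364955533024252 [ 10.1978  14.629  -31.1481 115.743   49.7937  79.1153 -44.1188]
[[-0.0019  1.     -0.0059]
 [-0.7071 -0.0056 -0.7071]
 [-0.7071  0.0028  0.7071]]
[{"travel":[-2.2, 1.2, -2.3],"rot":[0.0, 0.0, 0.0],"fingers":10}, {"travel":[-2.1, 1.2, -2.3],"rot":[-0.1, 0.0, 0.0],"fingers":10}, {"travel":[-2.2, 1.2, -2.3],"rot":[0.0, 0.0, 0.0],"fingers":10}, {"travel":[-2.1, 1.3, -2.3],"rot":[0.0, 0.0, 0.0],"fingers":10}, {"travel":[-2.2, 1.2, -2.3],"rot":[-0.1, 0.0, 0.1],"fingers":10}]
[{"travel":[-2.1, 1.2, -2.4],"rot":[0.0, 0.0, 0.0],"fingers":10}, {"travel":[-2.2, 1.2, -2.3],"rot":[0.0, 0.0, 0.0],"fingers":10}, {"travel":[-2.2, 1.2, -2.3],"rot":[-0.1, 0.0, 0.0],"fingers":10}, {"travel":[-2.1, 1.3, -2.3],"rot":[0.0, 0.0, 0.0],"fingers":10}, {"travel":[-2.2, 1.2, -2.3],"rot":[0.0, 0.0, 0.0],"fingers":10}]
```

{"op": "move_arm", "data": {"increments": [{"travel": [-2.6, 1.2, -1.9], "rot": [0, 0, 0], "fingers": 10}, {"travel": [-2.5, 1.2, -1.9], "rot": [0, 0, 0], "fingers": 10}, {"travel": [-2.2, 1.2, -2.3], "rot": [0, 0, 0], "fingers": 10}, {"travel": [-2.1, 1.3, -2.3], "rot": [0, 0, 0], "fingers": 10}, {"travel": [-2.2, 1.2, -2.3], "rot": [0, 0, 0], "fingers": 10}]}}

```text
time_s: 13.23
eef_pos: [0.5378, 0.0208, 0.2308]
orientation: [[-0.005, 1.0, -0.003], [-0.708, -0.006, -0.706], [-0.706, -0.001, 0.708]]
contact_force: [0.5, 0.3, 0.5]
gripper_width: 0.364
```

{"op": "move_arm", "data": {"increments": [{"travel": [-2.1, 1.2, -2.4], "rot": [0, 0, 0], "fingers": 10}, {"travel": [-2.2, 1.2, -2.3], "rot": [0, 0, 0], "fingers": 10}, {"travel": [-2.2, 1.2, -2.3], "rot": [0, 0, 0], "fingers": 10}, {"travel": [-2.1, 1.2, -2.3], "rot": [0, 0, 0], "fingers": 10}, {"travel": [-2.0, 1.2, -2.1], "rot": [0, 0, 0], "fingers": 10}]}}

```text
time_s: 13.65
eef_pos: [0.5987, 0.1767, 0.2244]
orientation: [[-0.004, 1.0, -0.002], [-0.709, -0.004, -0.705], [-0.705, -0.001, 0.709]]
contact_force: [0.5, -0.4, -1.1]
gripper_width: 0.364
```

{"op": "move_arm", "data": {"increments": [{"travel": [0, 0, 0], "rot": [0, 0, 0], "fingers": 10}, {"travel": [0, 0, 0], "rot": [0, 0, 0], "fingers": 10}]}}

```text
time_s: 13.82
eef_pos: [0.5982, 0.177, 0.2241]
orientation: [[-0.003, 1.0, -0.0], [-0.708, -0.003, -0.706], [-0.706, -0.002, 0.708]]
contact_force: [-0.1, 0.0, -1.2]
gripper_width: 0.368
```

```bash
python3 - <<'E'
from h import *
np.set_printoptions(precision=4,suppress=True)
w=snap('wrist','m0.png'); sc=snap('scene','m1.png');t=snap('top','m2.png')
s=get_state(); print(s['time_s'],s['eef_pos'],s['gripper_width']);print(s['orientation'])
B=s['eef_pos']+[0,.016,-.0378]
for n,P in(('wrist',B),('wrist',[.5988,.194,.16]),('scene',B),('scene',[.5988,.194,.16]),('top',B+[0,0,.085])): print(n,proj(n,P))
u,v=map(int,proj('scene',B));print('scene crop',u-40,v-45)
a=cv2.resize(sc[v-45:v+45,u-40:u+40],(533,600),interpolation=cv2.INTER_CUBIC)
b=np.zeros((600,267,3),np.uint8);b[:267]=cv2.resize(w[60:260,220:420],(267,267));u,v=map(int,proj('top',B+[0,0,.085]));b[300:567]=cv2.resize(t[v-30:v+30,u-30:u+30],(267,267));print('top crop',u-30,v-30)
cv2.imwrite('pics/m.png',np.hstack([a,b])[:,:,::-1])
E
```

```text
13.9667 [0.5987 0.1734 0.2266] 0.36398663963893985
[[-0.0039  1.     -0.0059]
 [-0.7093 -0.0069 -0.7048]
 [-0.7049  0.0014  0.7094]]
wrist (np.float64(323.2896025009486), np.float64(186.48616855419388))
wrist (np.float64(323.2245590775703), np.float64(137.80007552977))
scene (np.float64(385.4632233345743), np.float64(146.49334479865507))
scene (np.float64(385.6926766025104), np.float64(154.8781053552482))
top (np.float64(235.43565863012753), np.float64(153.5907807768384))
scene crop 345 101
top crop 205 123
```

View pics/m.png

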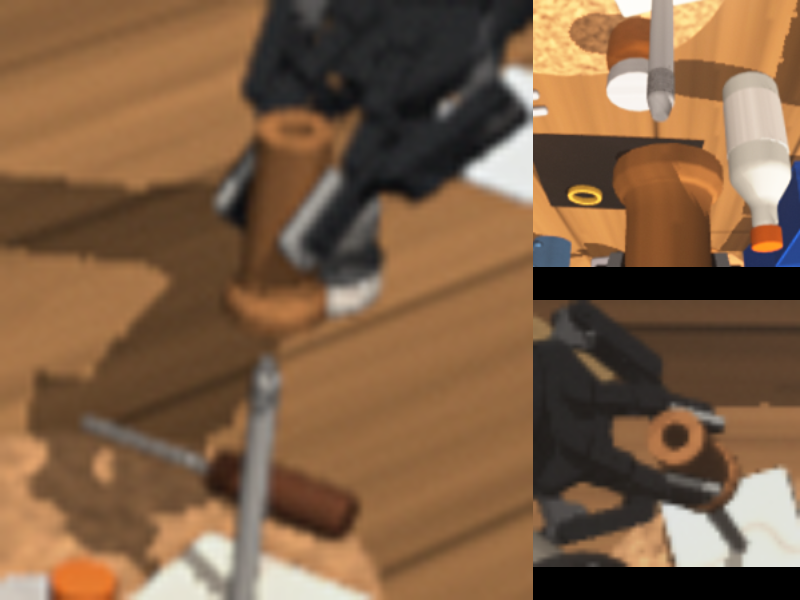

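The scene crop shows the column parallel to the stem and nearly above it. The wrist crop puts the stem a few pixels left of the column axis (about 315 against 321). I'll measure that offset numerically with averaged readings.

```bash
cat > meas.py <<'E'
from h import *
np.set_printoptions(precision=4,suppress=True)
def meanpose(k=4):
    P=[];Rs=[];C=[]
    for _ in range(k):
        read_camera('wrist'); s=get_state();P.append(s['eef_pos']);Rs.append(s['orientation']);C.append(s['contact_force'])
    return np.mean(P,0),Ro.from_matrix(np.array(Rs)).mean().as_matrix(),np.std(P,0),np.mean(C,0)
p,R,sd,F=meanpose();print('mean',p,'sd',sd,F);print(R)
w=snap('wrist','n0.png')
for cam in('wrist','scene'):
    for q in('column','stand'):
        rs=regions_of(cam,q)
        for i,d in enumerate(rs[:2]):
            m=d['region'];ys,xs=np.where(m);print(cam,q,round(d['conf'],2),xs.min(),xs.max(),ys.min(),ys.max())
            np.save(f'pics/{cam}_{q}_{i}.npy',m)
            if i==0:
                for v in np.linspace(ys.min(),ys.max(),9).astype(int):
                    x=np.where(m[v])[0]
                    if len(x):print('   v',v,x.min(),x.max(),(x.min()+x.max())/2)
E
python3 meas.py
```

```text
mean [0.5989 0.1735 0.2277] sd [0.0001 0.0002 0.0003] [ 0.0441  0.0513 -0.7145]
[[-0.0031  1.     -0.0073]
 [-0.7086 -0.0074 -0.7056]
 [-0.7056  0.003   0.7086]]
wrist column 0.86 279 362 167 355
   v 167 309 331 320.0
   v 190 279 361 320.0
   v 214 288 353 320.5
   v 237 289 352 320.5
   v 261 289 353 321.0
   v 284 287 354 320.5
   v 308 288 354 321.0
   v 331 286 356 321.0
   v 355 318 323 320.5
wrist column 0.8 175 196 179 217
wrist stand 0.92 251 375 0 141
   v 0 251 364 307.5
   v 17 259 368 313.5
   v 35 269 373 321.0
   v 52 279 349 314.0
   v 70 306 322 314.0
   v 88 304 321 312.5
   v 105 305 322 313.5
   v 123 302 322 312.0
   v 141 311 316 313.5
scene column 0.57 237 247 177 199
   v 177 239 243 241.0
   v 179 237 244 240.5
   v 182 237 245 241.0
   v 185 237 245 241.0
   v 188 238 245 241.5
   v 190 238 245 241.5
   v 193 238 246 242.0
   v 196 237 247 242.0
   v 199 240 243 241.5
scene column 0.56 378 394 117 150
scene stand 0.67 361 399 156 210
   v 156 384 385 384.5
   v 162 382 385 383.5
   v 169 382 384 383.0
   v 176 381 383 382.0
   v 183 374 383 378.5
   v 189 365 395 380.0
   v 196 361 399 380.0
   v 203 366 393 379.5
   v 210 383 386 384.5
```

```bash
python3 - <<'E'
from h import *
np.set_printoptions(precision=4,suppress=True)
p=np.array([.5989,.1735,.2277])
print('tip by wrist',[at_z('wrist',313.5,v,.16) for v in(140,143)], [at_z('wrist',u,70,.10) for u in(314,)])
B=p+[0,.016,-.0378]
print('col axis proj',proj('wrist',B),proj('wrist',B+[0,0,.05]),'near bottom rim',proj('wrist',B+[0,.022,0]),'far',proj('wrist',B+[0,-.022,0]))
print('scene: tip',at_z('scene',384.9,155.5,.16))
m=np.load('pics/scene_column_1.npy')
for v in(118,122,126,130,143,145,147,149):
    x=np.where(m[v])[0]; print(v,x.min(),x.max())
print('scene col bottom',proj('scene',B),'bottom rim', [proj('scene',B+[.022*math.cos(a),.022*math.sin(a),0]) for a in np.radians([0,90,180,270])],'top',proj('scene',B+[0,0,.085]))
im=cv2.imread('pics/m1.png')
E
```

```text
tip by wrist [array([0.5937, 0.1916, 0.16  ]), array([0.5936, 0.1887, 0.16  ])] [array([0.5935, 0.1938, 0.1   ])]
col axis proj (np.float64(322.8005198783357), np.float64(187.137781571492)) (np.float64(323.39099737359606), np.float64(280.33556198171783)) near bottom rim (np.float64(322.68079581546965), np.float64(165.13138605200197)) far (np.float64(322.8909680521139), np.float64(204.54327734490147))
scene: tip [0.6    0.1899 0.16  ]
118 384 393
122 383 394
126 383 393
130 382 390
143 379 392
145 378 393
147 379 393
149 380 391
scene col bottom (np.float64(385.572816341227), np.float64(146.18107864224277)) bottom rim [(np.float64(390.96684420271765), np.float64(149.50829081633748)), (np.float64(391.4048249160898), np.float64(143.91926794909938)), (np.float64(380.29769222705363), np.float64(142.92721017451709)), (np.float64(379.6480611121834), np.float64(148.47885899686497))] top (np.float64(388.70100816499325), np.float64(118.595091784524))
```

{"op": "move_arm", "data": {"increments": [{"travel": [-0.09, -0.2, -0.09], "rot": [0, 0, 0], "fingers": 10}, {"travel": [-0.09, -0.2, -0.09], "rot": [0, 0, 0], "fingers": 10}, {"travel": [0.7, 0, -0.7], "rot": [0, 0, 0], "fingers": 10}, {"travel": [0.7, 0, -0.7], "rot": [0, 0, 0], "fingers": 10}, {"travel": [0.2, 0, -0.2], "rot": [0, 0, 0], "fingers": 10}]}}

```text
time_s: 14.83
eef_pos: [0.5945, 0.1771, 0.2027]
orientation: [[-0.004, 1.0, -0.004], [-0.708, -0.005, -0.706], [-0.706, 0.0, 0.708]]
contact_force: [-0.9, -0.4, -1.6]
gripper_width: 0.36
```

```bash
python3 meas.py | grep -v '   v'; python3 - <<'E'
from h import *
m=np.load('pics/wrist_stand_0.npy');c=np.load('pics/wrist_column_0.npy')
for v in range(60,200,8):
    x=np.where(m[v])[0]; y=np.where(c[v])[0]
    print(v,(x.min(),x.max(),(x.min()+x.max())/2) if len(x) else '',((y.min()+y.max())/2) if len(y) else '')
E
```

```text
mean [0.5949 0.1771 0.2038] sd [0.0003 0.0002 0.0008] [ 0.1169  0.0145 -0.8279]
[[-0.0032  1.     -0.0051]
 [-0.7085 -0.0058 -0.7057]
 [-0.7057  0.0014  0.7085]]
wrist column 0.98 278 363 166 355
wrist column 0.78 175 196 192 230
wrist stand 0.67 248 382 0 165
scene column 0.57 237 247 177 199
scene column 0.56 378 394 117 150
scene stand 0.67 361 399 156 210
60 (np.int64(274), np.int64(382), np.float64(328.0)) 
68 (np.int64(279), np.int64(365), np.float64(322.0)) 
76 (np.int64(284), np.int64(330), np.float64(307.0)) 
84 (np.int64(289), np.int64(329), np.float64(309.0)) 
92 (np.int64(311), np.int64(328), np.float64(319.5)) 
100 (np.int64(312), np.int64(327), np.float64(319.5)) 
108 (np.int64(312), np.int64(328), np.float64(320.0)) 
116 (np.int64(311), np.int64(328), np.float64(319.5)) 
124 (np.int64(310), np.int64(328), np.float64(319.0)) 
132 (np.int64(310), np.int64(328), np.float64(319.0)) 
140 (np.int64(310), np.int64(329), np.float64(319.5)) 
148 (np.int64(309), np.int64(330), np.float64(319.5)) 
156 (np.int64(309), np.int64(330), np.float64(319.5)) 
164 (np.int64(310), np.int64(328), np.float64(319.0)) 
172  321.0
180  320.5
188  321.0
196  320.5
```

```bash
python3 - <<'E'
from h import *
im=snap('scene','p.png')
def best(q):
    for d in regions_of('scene',q):
        ys,xs=np.where(d['region'])
        if 360<xs.mean()<410 and 90<ys.mean()<220: return d['region']
c=best('column');s=best('stand')
# axis model: project column axis & stem axis for candidate, compare widths
for v in range(118,182,3):
    x=np.where(c[v])[0] if c is not None else []; y=np.where(s[v])[0] if s is not None else []
    print(v,(x.min(),x.max(),(x.min()+x.max())/2+.5) if len(x) else '-',(y.min(),y.max(),(y.min()+y.max())/2+.5) if len(y) else '-')
for z in(.205-.0,.166,.16,.13,.10,.05):print(z,proj('scene',[.595,.193,z]))
for z in(.251,.166):print('col',z,proj('scene',[.5949,.1931,z]))
o,_=ray('scene',0,0);print(o)
cv2.imwrite('pics/p2.png',cv2.resize(im[100:190,345:425],(533,600),interpolation=cv2.INTER_CUBIC)[:,:,::-1])
E
```

```text
118 - -
121 - -
124 (np.int64(383), np.int64(392), np.float64(388.0)) -
127 (np.int64(382), np.int64(393), np.float64(388.0)) -
130 (np.int64(382), np.int64(393), np.float64(388.0)) -
133 (np.int64(382), np.int64(391), np.float64(387.0)) -
136 (np.int64(381), np.int64(389), np.float64(385.5)) -
139 (np.int64(381), np.int64(386), np.float64(384.0)) -
142 (np.int64(381), np.int64(385), np.float64(383.5)) -
145 (np.int64(380), np.int64(387), np.float64(384.0)) -
148 (np.int64(378), np.int64(391), np.float64(385.0)) -
151 (np.int64(378), np.int64(392), np.float64(385.5)) -
154 (np.int64(379), np.int64(392), np.float64(386.0)) -
157 - -
160 - (np.int64(383), np.int64(384), np.float64(384.0))
163 - (np.int64(383), np.int64(384), np.float64(384.0))
166 - (np.int64(382), np.int64(384), np.float64(383.5))
169 - (np.int64(381), np.int64(384), np.float64(383.0))
172 - (np.int64(381), np.int64(384), np.float64(383.0))
175 - (np.int64(381), np.int64(384), np.float64(383.0))
178 - (np.int64(380), np.int64(383), np.float64(382.0))
181 - (np.int64(377), np.int64(383), np.float64(380.5))
0.205 (np.float64(386.097899932405), np.float64(140.5087817051982))
0.166 (np.float64(384.730249479401), np.float64(152.5882855574057))
0.16 (np.float64(384.52422589997747), np.float64(154.40794833441566))
0.13 (np.float64(383.5110440673052), np.float64(163.35667775856726))
0.1 (np.float64(382.5252497062806), np.float64(172.06351272164216))
0.05 (np.float64(380.9401704987394), np.float64(186.06341331867858))
col 0.251 (np.float64(387.7796505661955), np.float64(125.65157762156421))
col 0.166 (np.float64(384.7327589913788), np.float64(152.56278569819722))
[ 1.39509726 -0.61909452  0.84103707]
```

{"op": "move_arm", "data": {"increments": [{"travel": [0.04, -0.08, 0.04], "rot": [0, 0, 0], "fingers": 10}, {"travel": [0.35, 0, -0.35], "rot": [0, 0, 0], "fingers": 10}, {"travel": [0.35, 0, -0.35], "rot": [0, 0, 0], "fingers": 10}, {"travel": [0.35, 0, -0.35], "rot": [0, 0, 0], "fingers": 10}, {"travel": [0.35, 0, -0.35], "rot": [0, 0, 0], "fingers": 10}]}}

```text
time_s: 15.85
eef_pos: [0.5943, 0.1769, 0.1844]
orientation: [[-0.002, 1.0, -0.006], [-0.708, -0.006, -0.706], [-0.706, 0.003, 0.708]]
contact_force: [0.4, 0.4, -0.5]
gripper_width: 0.362
```

{"op": "move_arm", "data": {"increments": [{"travel": [0.35, 0, -0.35], "rot": [0, 0, 0], "fingers": 10}, {"travel": [0.35, 0, -0.35], "rot": [0, 0, 0], "fingers": 10}, {"travel": [0, 0, 0], "rot": [0, 0, 0], "fingers": 10}, {"travel": [0, 0, 0], "rot": [0, 0, 0], "fingers": 10}]}}

```text
time_s: 16.18
eef_pos: [0.5943, 0.177, 0.1749]
orientation: [[-0.002, 1.0, -0.006], [-0.708, -0.006, -0.706], [-0.706, 0.002, 0.708]]
contact_force: [0.3, 0.2, -1.0]
gripper_width: 0.363
```

```bash
python3 meas.py | grep -v '   v'; python3 - <<'E'
from h import *
im=snap('scene','q.png')
m=np.load('pics/wrist_stand_0.npy');c=np.load('pics/wrist_column_0.npy')
for v in range(100,200,16):
    x=np.where(m[v])[0]; y=np.where(c[v])[0]
    print(v,(x.min(),x.max(),(x.min()+x.max())/2) if len(x) else '',((y.min()+y.max())/2) if len(y) else '')
cv2.imwrite('pics/q2.png',cv2.resize(im[100:190,345:425],(533,600),interpolation=cv2.INTER_CUBIC)[:,:,::-1])
E
```

```text
mean [0.5945 0.177  0.1755] sd [0.0001 0.     0.0001] [ 0.1144  0.4724 -0.7086]
[[-0.0019  1.     -0.0066]
 [-0.7076 -0.006  -0.7066]
 [-0.7066  0.0034  0.7076]]
wrist column 0.78 173 193 208 244
wrist column 0.67 279 362 167 355
wrist stand 0.88 242 387 0 166
scene column 0.8 378 393 123 156
scene column 0.65 237 247 177 199
scene stand 0.83 361 399 159 209
100 (np.int64(283), np.int64(328), np.float64(305.5)) 
116 (np.int64(311), np.int64(330), np.float64(320.5)) 
132 (np.int64(311), np.int64(330), np.float64(320.5)) 
148 (np.int64(311), np.int64(330), np.float64(320.5)) 
164 (np.int64(312), np.int64(329), np.float64(320.5)) 
180  
196
```

There is no contact force with the column's underside 22 mm below the stem tip, so the stem is inside the bore. I'll keep lowering.

{"op": "move_arm", "data": {"increments": [{"travel": [0.5, 0, -0.5], "rot": [0, 0, 0], "fingers": 10}, {"travel": [0.5, 0, -0.5], "rot": [0, 0, 0], "fingers": 10}, {"travel": [0.5, 0, -0.5], "rot": [0, 0, 0], "fingers": 10}, {"travel": [0.5, 0, -0.5], "rot": [0, 0, 0], "fingers": 10}, {"travel": [0.5, 0, -0.5], "rot": [0, 0, 0], "fingers": 10}]}}

```text
time_s: 17.1
eef_pos: [0.5944, 0.1769, 0.1389]
orientation: [[-0.002, 1.0, -0.006], [-0.708, -0.006, -0.706], [-0.706, 0.003, 0.708]]
contact_force: [0.7, 0.8, -0.2]
gripper_width: 0.364
```

{"op": "move_arm", "data": {"increments": [{"travel": [0.5, 0, -0.5], "rot": [0, 0, 0], "fingers": 10}, {"travel": [0.5, 0, -0.5], "rot": [0, 0, 0], "fingers": 10}, {"travel": [0.5, 0, -0.5], "rot": [0, 0, 0], "fingers": 10}, {"travel": [0.5, 0, -0.5], "rot": [0, 0, 0], "fingers": 10}, {"travel": [0.5, 0, -0.5], "rot": [0, 0, 0], "fingers": 10}]}}

```text
time_s: 17.52
eef_pos: [0.5947, 0.177, 0.1039]
orientation: [[-0.002, 1.0, -0.006], [-0.708, -0.006, -0.707], [-0.707, 0.003, 0.708]]
contact_force: [0.4, 1.1, -0.3]
gripper_width: 0.363
```

{"op": "move_arm", "data": {"increments": [{"travel": [0.5, 0, -0.5], "rot": [0, 0, 0], "fingers": 10}, {"travel": [0.5, 0, -0.5], "rot": [0, 0, 0], "fingers": 10}, {"travel": [0.5, 0, -0.5], "rot": [0, 0, 0], "fingers": 10}, {"travel": [0.3, 0, -0.3], "rot": [0, 0, 0], "fingers": 10}, {"travel": [0, 0, 0], "rot": [0, 0, 0], "fingers": 10}]}}

```text
time_s: 17.93
eef_pos: [0.5945, 0.177, 0.078]
orientation: [[-0.002, 1.0, -0.005], [-0.708, -0.005, -0.707], [-0.707, 0.002, 0.708]]
contact_force: [0.2, 1.0, -1.5]
gripper_width: 0.368
```

```bash
python3 meas.py | grep -v '   v'
```

```text
mean [0.5947 0.177  0.079 ] sd [0.0001 0.     0.0003] [-0.4859  0.5899 -0.8584]
[[-0.0021  1.     -0.0062]
 [-0.7075 -0.0059 -0.7066]
 [-0.7067  0.0029  0.7075]]
wrist column 0.97 279 362 166 355
wrist column 0.72 165 184 258 298
wrist stand 0.8 210 405 57 206
scene column 0.84 377 391 133 164
scene column 0.77 238 246 178 198
scene stand 0.96 361 400 166 211
```

{"op": "move_arm", "data": {"increments": [{"travel": [0.2, 0, -0.2], "rot": [0, 0, 0], "fingers": 10}, {"travel": [0.2, 0, -0.2], "rot": [0, 0, 0], "fingers": 10}, {"travel": [0.14, 0, -0.14], "rot": [0, 0, 0], "fingers": 10}, {"travel": [0.1, 0, -0.1], "rot": [0, 0, 0], "fingers": 10}, {"travel": [0, 0, 0], "rot": [0, 0, 0], "fingers": 10}]}}

```text
time_s: 18.8
eef_pos: [0.5947, 0.177, 0.0696]
orientation: [[-0.002, 1.0, -0.006], [-0.708, -0.006, -0.707], [-0.707, 0.003, 0.708]]
contact_force: [-0.9, 1.2, -1.3]
gripper_width: 0.368
```

{"op": "move_arm", "data": {"increments": [{"travel": [0.07, 0, -0.07], "rot": [0, 0, 0], "fingers": 10}, {"travel": [0, 0, 0], "rot": [0, 0, 0], "fingers": 10}]}}

```text
time_s: 18.97
eef_pos: [0.5948, 0.177, 0.069]
orientation: [[-0.002, 1.0, -0.006], [-0.708, -0.006, -0.707], [-0.707, 0.003, 0.708]]
contact_force: [0.7, 0.7, -1.2]
gripper_width: 0.363
```

{"op": "move_arm", "data": {"increments": [{"travel": [0.07, 0, -0.07], "rot": [0, 0, 0], "fingers": 10}, {"travel": [0, 0, 0], "rot": [0, 0, 0], "fingers": 10}]}}

```text
time_s: 19.13
eef_pos: [0.5948, 0.177, 0.0681]
orientation: [[-0.002, 1.0, -0.006], [-0.708, -0.006, -0.707], [-0.707, 0.003, 0.708]]
contact_force: [0.5, 0.2, -0.2]
gripper_width: 0.361
```

{"op": "move_arm", "data": {"increments": [{"travel": [0.07, 0, -0.07], "rot": [0, 0, 0], "fingers": 10}, {"travel": [0, 0, 0], "rot": [0, 0, 0], "fingers": 10}]}}

```text
time_s: 19.3
eef_pos: [0.5949, 0.1769, 0.0679]
orientation: [[-0.002, 1.0, -0.007], [-0.708, -0.006, -0.706], [-0.706, 0.004, 0.708]]
contact_force: [-0.0, 1.9, 2.8]
gripper_width: 0.364
```

{"op": "move_arm", "data": {"increments": [{"travel": [0.07, 0, -0.07], "rot": [0, 0, 0], "fingers": 10}, {"travel": [0, 0, 0], "rot": [0, 0, 0], "fingers": 10}]}}

```text
time_s: 19.47
eef_pos: [0.5949, 0.1769, 0.0679]
orientation: [[-0.001, 1.0, -0.007], [-0.709, -0.006, -0.705], [-0.705, 0.004, 0.709]]
contact_force: [-0.5, 1.6, 6.9]
gripper_width: 0.368
```

{"op": "move_arm", "data": {"increments": [{"travel": [0.07, 0, -0.07], "rot": [0, 0, 0], "fingers": 10}, {"travel": [0, 0, 0], "rot": [0, 0, 0], "fingers": 10}]}}

```text
time_s: 19.63
eef_pos: [0.5949, 0.1769, 0.0679]
orientation: [[-0.001, 1.0, -0.008], [-0.71, -0.006, -0.705], [-0.705, 0.005, 0.709]]
contact_force: [-2.3, 1.6, 10.5]
gripper_width: 0.363
```

The column seated at TCP z = 0.0679, where I expected it, with contact force rising. I'll release and retreat.

{"op": "move_arm", "data": {"increments": [{"travel": [-0.15, 0, 0.15], "rot": [0, 0, 0], "fingers": 10}, {"travel": [0, 0, 0], "rot": [0, 0, 0], "fingers": 42}, {"travel": [0, 0, 0], "rot": [0, 0, 0], "fingers": 50}, {"travel": [0, 0, 0], "rot": [0, 0, 0], "fingers": 65}, {"travel": [0, 0, 0], "rot": [0, 0, 0], "fingers": 65}]}}

```text
time_s: 20.05
eef_pos: [0.5947, 0.1765, 0.0669]
orientation: [[-0.002, 1.0, -0.006], [-0.708, -0.006, -0.706], [-0.706, 0.003, 0.708]]
contact_force: [-0.1, -0.7, 0.5]
gripper_width: 0.653
```

{"op": "move_arm", "data": {"increments": [{"travel": [-1.5, 0, 0], "rot": [0, 0, 0], "fingers": 65}, {"travel": [-3, 0, 0], "rot": [0, 0, 0], "fingers": 65}, {"travel": [-3.5, 0, 0], "rot": [0, 0, 0], "fingers": 65}, {"travel": [-3.5, 0, 0], "rot": [0, 0, 0], "fingers": 65}, {"travel": [-3, 0, 0], "rot": [0, 0, 0], "fingers": 65}]}}

```text
time_s: 20.47
eef_pos: [0.5947, 0.2822, 0.1721]
orientation: [[-0.001, 1.0, -0.006], [-0.706, -0.005, -0.708], [-0.708, 0.004, 0.706]]
contact_force: [0.1, 0.4, -0.2]
gripper_width: 0.651
```

{"op": "move_arm", "data": {"increments": [{"travel": [-3, 0, 0], "rot": [0, 0, 0], "fingers": 65}, {"travel": [-2, 0, 0], "rot": [0, 0, 0], "fingers": 65}, {"travel": [0, 0, 0], "rot": [0, 0, 0], "fingers": 65}, {"travel": [0, 0, 0], "rot": [0, 0, 0], "fingers": 65}]}}

```text
time_s: 20.8
eef_pos: [0.5947, 0.3167, 0.2058]
orientation: [[0.0, 1.0, -0.006], [-0.706, -0.004, -0.708], [-0.708, 0.004, 0.706]]
contact_force: [-0.2, 0.2, 0.4]
gripper_width: 0.653
```

```bash
python3 meas.py | grep -v '   v'; python3 - <<'E'
from h import *
np.set_printoptions(precision=4,suppress=True)
for z in(.03,.115,.16):print(z,'wrist',proj('wrist',[.5949,.1929,z]),'scene',proj('scene',[.5949,.1929,z]))
m=np.load('pics/wrist_column_0.npy')
plan([([.585,.05,.29],down(-90,22),1),([.5595,-.2355,.13],down(-90,0),1)],65,decim=1)
E
```

```text
mean [0.5952 0.3137 0.2043] sd [0.0001 0.0007 0.0003] [ 0.2043 -0.2167 -0.1304]
[[-0.003   1.     -0.0063]
 [-0.7089 -0.0065 -0.7053]
 [-0.7053  0.0024  0.7089]]
wrist column 0.85 202 217 220 251
wrist column 0.78 302 339 127 211
wrist stand 0.94 271 365 87 250
scene column 0.84 377 391 133 164
scene column 0.77 238 246 178 198
scene stand 0.96 361 400 166 211
0.03 wrist (np.float64(322.36064156621), np.float64(137.78994542415532)) scene (np.float64(380.27834360710557), np.float64(191.4872901809784))
0.115 wrist (np.float64(322.75444148705867), np.float64(205.78769586334155)) scene (np.float64(382.96575710636114), np.float64(167.7349849721361))
0.16 wrist (np.float64(322.97696544856603), np.float64(248.92170521760994)) scene (np.float64(384.4741459854523), np.float64(154.40331381705616))
[{"travel":[1.6, -0.1, 3.1],"rot":[-0.1, 2.9, 0.0],"fingers":65}, {"travel":[1.4, -0.1, 3.1],"rot":[0.0, 2.9, 0.0],"fingers":65}, {"travel":[1.3, -0.1, 3.3],"rot":[-0.1, 2.9, 0.0],"fingers":65}, {"travel":[1.1, -0.1, 3.3],"rot":[0.0, 2.8, 0.0],"fingers":65}, {"travel":[0.9, -0.2, 3.3],"rot":[-0.1, 2.9, 0.1],"fingers":65}]
[{"travel":[0.8, -0.1, 3.4],"rot":[0.0, 2.9, 0.0],"fingers":65}, {"travel":[0.6, -0.1, 3.4],"rot":[-0.1, 2.9, 0.0],"fingers":65}, {"travel":[0.4, -0.1, 3.5],"rot":[0.0, 2.9, 0.0],"fingers":65}, {"travel":[2.8, -0.3, 2.3],"rot":[0.0, 2.4, 0.0],"fingers":65}, {"travel":[2.8, -0.3, 2.4],"rot":[0.0, 2.5, 0.0],"fingers":65}]
[{"travel":[2.6, -0.3, 2.5],"rot":[0.0, 2.4, 0.0],"fingers":65}, {"travel":[2.5, -0.2, 2.6],"rot":[0.0, 2.5, 0.0],"fingers":65}, {"travel":[2.4, -0.3, 2.7],"rot":[0.0, 2.4, 0.0],"fingers":65}, {"travel":[2.3, -0.3, 2.8],"rot":[0.0, 2.5, 0.0],"fingers":65}, {"travel":[2.2, -0.3, 2.9],"rot":[0.0, 2.4, 0.0],"fingers":65}]
[{"travel":[2.1, -0.3, 3.0],"rot":[0.0, 2.4, 0.0],"fingers":65}, {"travel":[1.9, -0.3, 3.1],"rot":[0.0, 2.5, 0.0],"fingers":65}]
```

The wrist mask of the column spans rows 127 to 211, which fits a seated column (base at about 138, top at about 206). Next is the cap.

{"op": "move_arm", "data": {"increments": [{"travel": [1.6, -0.1, 3.1], "rot": [-0.1, 2.9, 0], "fingers": 65}, {"travel": [1.4, -0.1, 3.1], "rot": [0, 2.9, 0], "fingers": 65}, {"travel": [1.3, -0.1, 3.3], "rot": [-0.1, 2.9, 0], "fingers": 65}, {"travel": [1.1, -0.1, 3.3], "rot": [0, 2.8, 0], "fingers": 65}, {"travel": [0.9, -0.2, 3.3], "rot": [-0.1, 2.9, 0.1], "fingers": 65}]}}

```text
time_s: 21.67
eef_pos: [0.5882, 0.148, 0.2587]
orientation: [[0.001, 1.0, -0.002], [-0.508, -0.001, -0.861], [-0.861, 0.002, 0.508]]
contact_force: [1.4, -0.0, 0.1]
gripper_width: 0.656
```

{"op": "move_arm", "data": {"increments": [{"travel": [0.8, -0.1, 3.4], "rot": [0, 2.9, 0], "fingers": 65}, {"travel": [0.6, -0.1, 3.4], "rot": [-0.1, 2.9, 0], "fingers": 65}, {"travel": [0.4, -0.1, 3.5], "rot": [0, 2.9, 0], "fingers": 65}, {"travel": [2.8, -0.3, 2.3], "rot": [0, 2.4, 0], "fingers": 65}, {"travel": [2.8, -0.3, 2.4], "rot": [0, 2.5, 0], "fingers": 65}]}}

```text
time_s: 22.08
eef_pos: [0.5803, -0.0149, 0.2569]
orientation: [[0.006, 1.0, -0.002], [-0.291, -0.0, -0.957], [-0.957, 0.007, 0.291]]
contact_force: [0.3, 0.0, -1.2]
gripper_width: 0.647
```

{"op": "move_arm", "data": {"increments": [{"travel": [2.6, -0.3, 2.5], "rot": [0, 2.4, 0], "fingers": 65}, {"travel": [2.5, -0.2, 2.6], "rot": [0, 2.5, 0], "fingers": 65}, {"travel": [2.4, -0.3, 2.7], "rot": [0, 2.4, 0], "fingers": 65}, {"travel": [2.3, -0.3, 2.8], "rot": [0, 2.5, 0], "fingers": 65}, {"travel": [2.2, -0.3, 2.9], "rot": [0, 2.4, 0], "fingers": 65}]}}

```text
time_s: 22.5
eef_pos: [0.565, -0.1728, 0.1655]
orientation: [[0.002, 1.0, 0.0], [-0.084, 0.0, -0.997], [-0.997, 0.002, 0.084]]
contact_force: [0.8, 0.4, 0.4]
gripper_width: 0.651
```

{"op": "move_arm", "data": {"increments": [{"travel": [2.1, -0.3, 3.0], "rot": [0, 2.4, 0], "fingers": 65}, {"travel": [1.9, -0.3, 3.1], "rot": [0, 2.5, 0], "fingers": 65}, {"travel": [0, 0, 0], "rot": [0, 0, 0], "fingers": 65}, {"travel": [0, 0, 0], "rot": [0, 0, 0], "fingers": 65}]}}

```text
time_s: 22.83
eef_pos: [0.5571, -0.2389, 0.1276]
orientation: [[-0.003, 1.0, -0.007], [0.001, -0.007, -1.0], [-1.0, -0.003, -0.001]]
contact_force: [-0.4, 0.9, 0.5]
gripper_width: 0.65
```

```bash
python3 - <<'E'
from h import *
np.set_printoptions(precision=4,suppress=True)
for _ in range(3): w=snap('wrist','r0.png')
s=get_state();print(s['time_s'],s['eef_pos'],s['orientation'][:,1],s['joint_pos'])
t=snap('top','r1.png')
print('pred',proj('wrist',[.5595,-.2355,.028]),proj('wrist',[.5595,-.2355,.0]))
hsv=cv2.cvtColor(w,cv2.COLOR_RGB2HSV)
for d in regions_of('wrist','cap')[:3]:
    ys,xs=np.where(d['region']);c=(xs.mean(),ys.mean());print(round(d['conf'],2),xs.min(),xs.max(),ys.min(),ys.max(),c,at_z('wrist',*c,.02),'hue',np.median(hsv[d['region']],0))
for d in regions_of('top','cap')[:3]:
    ys,xs=np.where(d['region']);c=(xs.mean()+.5,ys.mean()+.5);print('top',round(d['conf'],2),c,at_z('top',*c,.02))
cv2.imwrite('pics/r.png',w[:,100:540,::-1])
E
```

```text
22.9833 [ 0.5603 -0.2326  0.1302] [1.     0.0031 0.0018] [ 45.3612  27.0668 -35.2801  99.6674  17.7549  58.8571   3.9486]
pred (np.float64(321.0362586224913), np.float64(203.6963779809909)) (np.float64(320.97778632910723), np.float64(193.47088357333925))
0.64 300 344 176 222 (np.float64(321.71559074299637), np.float64(198.46650426309378)) [ 0.5601 -0.2336  0.02  ] hue [ 29. 147. 255.]
0.58 319 357 283 322 (np.float64(337.6352), np.float64(302.5328)) [ 0.5768 -0.3454  0.02  ] hue [165.  81. 255.]
top 0.55 (np.float64(390.5681818181818), np.float64(190.81060606060606)) [ 0.5591 -0.2369  0.02  ]
```

View pics/r.png

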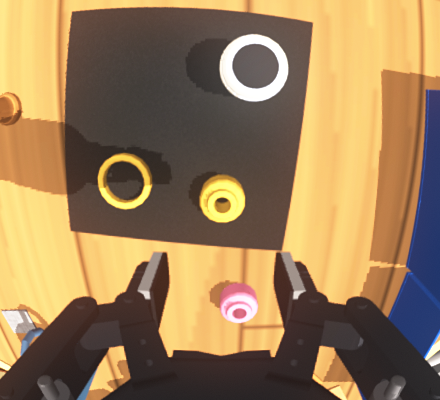

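The wrist view shows the cap centred under the jaws (bore at about (323,204) full-frame). The pink look-alike at (338,302) is clear of the jaws. I'll descend and grip.

{"op": "move_arm", "data": {"increments": [{"travel": [2.9, 0, 0.1], "rot": [0, 0, 0], "fingers": 65}, {"travel": [2.9, 0, 0.1], "rot": [0, 0, 0], "fingers": 65}, {"travel": [2.9, 0, 0.1], "rot": [0, 0, 0], "fingers": 65}, {"travel": [2.4, 0, 0], "rot": [0, 0, 0], "fingers": 65}, {"travel": [1.0, 0, 0], "rot": [0, 0, 0], "fingers": 65}]}}

```text
time_s: 23.55
eef_pos: [0.5579, -0.2355, 0.0058]
orientation: [[-0.004, 1.0, 0.003], [0.003, 0.003, -1.0], [-1.0, -0.004, -0.003]]
contact_force: [-0.4, 0.2, -0.1]
gripper_width: 0.651
```

{"op": "move_arm", "data": {"increments": [{"travel": [0, 0, 0], "rot": [0, 0, 0], "fingers": 65}, {"travel": [0, 0, 0], "rot": [0, 0, 0], "fingers": 65}, {"travel": [0, 0, 0], "rot": [0, 0, 0], "fingers": 65}]}}

```text
time_s: 23.8
eef_pos: [0.5615, -0.2372, 0.0105]
orientation: [[0.004, 1.0, 0.001], [-0.0, 0.001, -1.0], [-1.0, 0.004, 0.0]]
contact_force: [-0.2, -0.1, 0.4]
gripper_width: 0.654
```

{"op": "move_arm", "data": {"increments": [{"travel": [0.4, 0, -0.1], "rot": [0, 0, 0], "fingers": 65}, {"travel": [0.3, 0, 0], "rot": [0, 0, 0], "fingers": 65}, {"travel": [0, 0, 0], "rot": [0, 0, 0], "fingers": 60}, {"travel": [0, 0, 0], "rot": [0, 0, 0], "fingers": 55}]}}

```text
time_s: 24.13
eef_pos: [0.5597, -0.2364, 0.0018]
orientation: [[0.001, 1.0, 0.001], [0.001, 0.001, -1.0], [-1.0, 0.001, -0.001]]
contact_force: [-0.9, 0.3, -0.2]
gripper_width: 0.555
```

{"op": "move_arm", "data": {"force": 30, "increments": [{"travel": [0, 0, 0], "rot": [0, 0, 0], "fingers": 45}, {"travel": [0, 0, 0], "rot": [0, 0, 0], "fingers": 30}, {"travel": [0, 0, 0], "rot": [0, 0, 0], "fingers": 20}, {"travel": [0, 0, 0], "rot": [0, 0, 0], "fingers": 20}, {"travel": [0, 0, 0], "rot": [0, 0, 0], "fingers": 20}]}}

```text
time_s: 24.55
eef_pos: [0.5599, -0.2364, 0.0021]
orientation: [[0.001, 1.0, 0.001], [0.001, 0.001, -1.0], [-1.0, 0.001, -0.001]]
contact_force: [-2.0, -0.0, 5.8]
gripper_width: 0.456
```

```bash
python3 - <<'E'
from h import *
np.set_printoptions(precision=4,suppress=True)
for _ in range(3): w=snap('wrist','s0.png')
s=get_state();print(s['time_s'],s['eef_pos'],s['gripper_width'],s['contact_force']);print(s['orientation'])
for d in regions_of('wrist','cap')[:3]:
    ys,xs=np.where(d['region']);print(round(d['conf'],2),xs.min(),xs.max(),ys.min(),ys.max(),xs.mean(),ys.mean())
for a in(.235,.2375):print(proj('wrist',[s['eef_pos'][0],-a,.028]))
E
```

```text
24.7 [ 0.5599 -0.2364  0.0021] 0.4569308932783545 [-2.319   0.6051  6.1643]
[[ 0.0009  1.      0.0007]
 [ 0.0007  0.0007 -1.    ]
 [-1.      0.0009 -0.0007]]
0.74 281 361 232 313 320.7686581408666 272.7146401985112
(np.float64(323.8857049289528), np.float64(289.23877970312606))
(np.float64(323.8641701014375), np.float64(293.6041794850199))
```

```bash
python3 - <<'E'
from h import *
np.set_printoptions(precision=4,suppress=True)
w=cv2.imread('pics/s0.png');g=cv2.cvtColor(w,cv2.COLOR_BGR2GRAY)
print('col321 v230-325',g[230:326:3,319:323].mean(1).astype(int))
d=regions_of('wrist','cap')[0]['region'];ys,xs=np.where(d)
hull=np.zeros_like(g);cv2.fillConvexPoly(hull,cv2.convexHull(np.column_stack([xs,ys]).astype(np.int32)),255)
for T in(60,90,110,130):
    m=((g<T)&(hull>0)&(np.indices(g.shape)[0]>250)).astype(np.uint8)
    n,l,st,c=cv2.connectedComponentsWithStats(m)
    i=1+np.argmax(st[1:,4]) if n>1 else 0
    print(T,st[i],c[i],at_z('wrist',c[i][0],c[i][1],.028))
c=np.array([.56,-.2364])
print('bore rim expected',[proj('wrist',[.56+.0075*math.cos(a),-.2364+.0075*math.sin(a),.028]) for a in np.radians([0,90,180,270])])
print('base near rim',proj('wrist',[.56,-.2364+.02,0]))
E
```

```text
col321 v230-325 [ 51 141 147 149 147 145 179 184 217 219 220 218 175 170 210 211 214 159
 147 147 148 147 148 147 146 157 210 241 174  78  76  76]
60 [281 259   3  12  13] [281.8462 264.6154] [ 0.5414 -0.2219  0.028 ]
90 [355 251   7  24  26] [358.3462 261.8462] [ 0.5748 -0.2205  0.028 ]
110 [352 251  10  33  77] [357.1039 261.9351] [ 0.5742 -0.2206  0.028 ]
130 [344 251  18  40 138] [355.2246 261.5   ] [ 0.5734 -0.2203  0.028 ]
bore rim expected [(np.float64(340.5707941915754), np.float64(291.56295357872193)), (np.float64(324.25860436953934), np.float64(278.2075250103275)), (np.float64(307.7828393233507), np.float64(291.6570664415168)), (np.float64(324.1130065178305), np.float64(304.3765158052626))]
base near rim (np.float64(323.79913440958626), np.float64(227.1945563383742))
```

```bash
python3 - <<'E'
from h import *
plan([([.5599,-.2364,.2],down(-90,0),7),([.5949,.1934,.192],down(-90,0),14)],20,decim=1)
E
```

```text
[{"travel":[-2.8, 0.0, 0.0],"rot":[0.0, 0.0, 0.0],"fingers":20}, {"travel":[-2.9, 0.0, 0.0],"rot":[0.0, 0.0, 0.0],"fingers":20}, {"travel":[-2.8, 0.0, 0.0],"rot":[0.0, 0.0, 0.0],"fingers":20}, {"travel":[-2.8, 0.0, 0.0],"rot":[0.0, 0.0, 0.0],"fingers":20}, {"travel":[-2.8, 0.0, 0.0],"rot":[0.0, 0.0, 0.0],"fingers":20}]
[{"travel":[-2.9, 0.0, 0.0],"rot":[0.0, 0.0, 0.0],"fingers":20}, {"travel":[-2.8, 0.0, 0.0],"rot":[0.0, 0.0, -0.1],"fingers":20}, {"travel":[0.1, 0.3, -3.1],"rot":[0.0, 0.0, 0.0],"fingers":20}, {"travel":[0.0, 0.2, -3.0],"rot":[0.0, 0.0, 0.0],"fingers":20}, {"travel":[0.1, 0.3, -3.1],"rot":[0.0, 0.0, 0.0],"fingers":20}]
[{"travel":[0.0, 0.2, -3.1],"rot":[0.0, 0.0, 0.0],"fingers":20}, {"travel":[0.1, 0.3, -3.1],"rot":[0.0, 0.0, 0.0],"fingers":20}, {"travel":[0.1, 0.2, -3.0],"rot":[0.0, 0.0, 0.0],"fingers":20}, {"travel":[0.0, 0.3, -3.1],"rot":[0.0, 0.0, 0.0],"fingers":20}, {"travel":[0.1, 0.2, -3.1],"rot":[0.0, 0.0, 0.0],"fingers":20}]
[{"travel":[0.0, 0.3, -3.0],"rot":[0.0, 0.0, 0.0],"fingers":20}, {"travel":[0.1, 0.2, -3.1],"rot":[0.0, 0.0, 0.0],"fingers":20}, {"travel":[0.1, 0.3, -3.1],"rot":[0.0, 0.0, 0.0],"fingers":20}, {"travel":[0.0, 0.2, -3.1],"rot":[0.0, 0.0, 0.0],"fingers":20}, {"travel":[0.1, 0.3, -3.0],"rot":[0.0, 0.0, 0.0],"fingers":20}]
[{"travel":[0.0, 0.2, -3.1],"rot":[0.0, 0.0, 0.0],"fingers":20}]
```

{"op": "move_arm", "data": {"increments": [{"travel": [-1, 0, 0], "rot": [0, 0, 0], "fingers": 20}, {"travel": [-2.8, 0, 0], "rot": [0, 0, 0], "fingers": 20}, {"travel": [-3.2, 0, 0], "rot": [0, 0, 0], "fingers": 20}, {"travel": [-3.2, 0, 0], "rot": [0, 0, 0], "fingers": 20}, {"travel": [-3.2, 0, 0], "rot": [0, 0, 0], "fingers": 20}]}}

```text
time_s: 25.22
eef_pos: [0.5593, -0.2362, 0.1369]
orientation: [[0.0, 1.0, 0.001], [0.002, 0.001, -1.0], [-1.0, 0.0, -0.002]]
contact_force: [0.5, -1.0, -1.6]
gripper_width: 0.457
```

{"op": "move_arm", "data": {"increments": [{"travel": [-3.2, 0, 0], "rot": [0, 0, 0], "fingers": 20}, {"travel": [-3.2, 0, 0], "rot": [0, 0, 0], "fingers": 20}, {"travel": [0, 0.3, -3.1], "rot": [0, 0, 0], "fingers": 20}, {"travel": [0, 0.2, -3.0], "rot": [0, 0, 0], "fingers": 20}, {"travel": [0, 0.3, -3.1], "rot": [0, 0, 0], "fingers": 20}]}}

```text
time_s: 25.63
eef_pos: [0.5675, -0.1442, 0.2007]
orientation: [[0.002, 1.0, -0.001], [0.0, -0.001, -1.0], [-1.0, 0.002, -0.0]]
contact_force: [0.1, 0.6, -0.9]
gripper_width: 0.459
```

{"op": "move_arm", "data": {"increments": [{"travel": [0, 0.2, -3.1], "rot": [0, 0, 0], "fingers": 20}, {"travel": [0.1, 0.3, -3.1], "rot": [0, 0, 0], "fingers": 20}, {"travel": [0.1, 0.2, -3.0], "rot": [0, 0, 0], "fingers": 20}, {"travel": [0, 0.3, -3.1], "rot": [0, 0, 0], "fingers": 20}, {"travel": [0.1, 0.2, -3.1], "rot": [0, 0, 0], "fingers": 20}]}}

```text
time_s: 26.05
eef_pos: [0.5793, 0.0109, 0.1971]
orientation: [[0.001, 1.0, 0.001], [0.001, 0.001, -1.0], [-1.0, 0.001, -0.001]]
contact_force: [0.2, -0.5, 0.3]
gripper_width: 0.455
```

{"op": "move_arm", "data": {"increments": [{"travel": [0, 0.3, -3.0], "rot": [0, 0, 0], "fingers": 20}, {"travel": [0.1, 0.2, -3.1], "rot": [0, 0, 0], "fingers": 20}, {"travel": [0.1, 0.3, -3.1], "rot": [0, 0, 0], "fingers": 20}, {"travel": [0, 0.2, -3.1], "rot": [0, 0, 0], "fingers": 20}, {"travel": [0.1, 0.3, -3.0], "rot": [0, 0, 0], "fingers": 20}]}}

```text
time_s: 26.47
eef_pos: [0.5919, 0.1642, 0.1942]
orientation: [[0.001, 1.0, 0.001], [0.001, 0.001, -1.0], [-1.0, 0.001, -0.001]]
contact_force: [1.5, -0.2, -0.3]
gripper_width: 0.462
```

{"op": "move_arm", "data": {"increments": [{"travel": [0, 0.2, -3.0], "rot": [0, 0, 0], "fingers": 20}, {"travel": [0, 0, 0], "rot": [0, 0, 0], "fingers": 20}, {"travel": [0, 0, 0], "rot": [0, 0, 0], "fingers": 20}]}}

```text
time_s: 26.72
eef_pos: [0.5933, 0.1955, 0.1942]
orientation: [[0.0, 1.0, 0.006], [0.002, 0.006, -1.0], [-1.0, 0.0, -0.002]]
contact_force: [-0.0, -0.3, -1.2]
gripper_width: 0.457
```

```bash
cat > m2.py <<'E'
from h import *
np.set_printoptions(precision=4,suppress=True)
P=[]
for _ in range(4): w=snap('wrist','t0.png');s=get_state();P.append(s['eef_pos'])
p=np.mean(P,0);print(s['time_s'],p,np.std(P,0),s['gripper_width'],s['contact_force']);print(s['orientation'])
for cam in('wrist','scene'):
    if cam=='scene': snap('scene','t1.png')
    for q in('cap','column','stand'):
        for d in regions_of(cam,q)[:2]:
            m=d['region'];ys,xs=np.where(m);print(cam,q,round(d['conf'],2),xs.min(),xs.max(),ys.min(),ys.max(),end=' : ')
            for v in np.linspace(ys.min(),ys.max(),7).astype(int):
                x=np.where(m[v])[0]
                if len(x):print(v,(x.min()+x.max())/2+.5,end=', ')
            print()
b=p+[0,-.0005,-.0021]
for n in('wrist','scene'): print(n,'cap bot',proj(n,b),'tip',proj(n,[.5949,.193,.16]),'col top',proj(n,[.5949,.193,.115]),'foot',proj(n,[.5949,.193,.03]))
E
python3 m2.py
```

```text
26.9167 [0.5943 0.1913 0.1938] [0.0003 0.001  0.0001] 0.45364669025086407 [-0.1253 -1.0455 -1.0592]
[[ 0.0005  1.     -0.0019]
 [-0.0003 -0.0019 -1.    ]
 [-1.      0.0005  0.0003]]
wrist cap 0.77 281 361 232 313 : 232 322.0, 245 321.5, 259 321.0, 272 321.0, 286 322.0, 299 322.0, 313 323.0, 
wrist column 0.55 301 343 160 225 : 160 321.0, 170 322.0, 181 322.5, 192 322.0, 203 322.0, 214 321.5, 225 321.5, 
wrist stand 0.77 268 371 124 231 : 124 345.0, 141 321.0, 159 315.0, 177 321.0, 195 327.0, 213 309.5, 231 321.5, 
scene cap 0.65 203 221 259 276 : 259 211.5, 261 212.0, 264 212.5, 267 212.5, 270 213.0, 273 213.0, 276 213.0, 
scene cap 0.33 116 159 203 245 : 203 135.5, 210 139.0, 217 137.5, 224 136.0, 231 136.5, 238 138.0, 245 146.5, 
scene column 0.83 374 388 166 195 : 166 380.0, 170 383.0, 175 382.0, 180 381.5, 185 381.0, 190 381.0, 195 381.0, 
scene column 0.62 238 246 178 198 : 178 241.0, 181 241.5, 184 241.5, 188 242.0, 191 242.5, 194 242.5, 198 242.5, 
scene stand 0.9 361 400 155 210 : 155 385.0, 164 384.0, 191 381.5, 200 380.0, 210 384.0, 
wrist cap bot (np.float64(323.40596094651136), np.float64(262.91537693070086)) tip (np.float64(323.9375776771328), np.float64(234.16791599364953)) col top (np.float64(323.39037858843403), np.float64(208.87551750138027)) foot (np.float64(322.74329794243033), np.float64(179.51316190264197))
scene cap bot (np.float64(384.88415465884424), np.float64(144.7942920628517)) tip (np.float64(384.50044689967956), np.float64(154.39283882773128)) col top (np.float64(382.9915732906153), np.float64(167.72426348215112)) foot (np.float64(380.30329079500734), np.float64(191.47617704515534))
```

{"op": "move_arm", "data": {"increments": [{"travel": [0, 0.05, -0.22], "rot": [0, 0, 0], "fingers": 20}, {"travel": [0.9, 0, 0], "rot": [0, 0, 0], "fingers": 20}, {"travel": [0.9, 0, 0], "rot": [0, 0, 0], "fingers": 20}, {"travel": [0.7, 0, 0], "rot": [0, 0, 0], "fingers": 20}, {"travel": [0, 0, 0], "rot": [0, 0, 0], "fingers": 20}]}}

```text
time_s: 27.68
eef_pos: [0.5933, 0.1939, 0.1663]
orientation: [[-0.003, 1.0, 0.001], [-0.001, 0.001, -1.0], [-1.0, -0.003, 0.001]]
contact_force: [-0.4, 0.1, -1.0]
gripper_width: 0.458
```

```bash
python3 m2.py; python3 - <<'E'
import cv2,numpy as np
im=cv2.imread('pics/t1.png');h=cv2.cvtColor(im,cv2.COLOR_BGR2HSV)
m=(h[...,0]>20)&(h[...,0]<34)&(h[...,1]>110)&(h[...,2]>90)
for v in range(134,160):
    x=np.where(m[v,365:405])[0]+365
    if len(x)>1:print(v,x.min(),x.max(),(x.min()+x.max())/2+.5)
E
```

```text
27.8833 [0.5945 0.1946 0.1684] [0.0004 0.0003 0.0007] 0.4564894411938805 [-0.4049  0.7008 -1.4379]
[[ 0.001   1.      0.0007]
 [ 0.0013  0.0007 -1.    ]
 [-1.      0.001  -0.0013]]
wrist cap 0.86 281 361 231 314 : 231 319.0, 244 320.5, 258 321.0, 272 321.0, 286 321.5, 300 321.5, 314 318.5, 
wrist cap 0.31 149 280 66 134 : 66 271.5, 77 258.5, 88 248.5, 100 228.5, 111 206.0, 122 172.0, 134 152.5, 
wrist column 0.67 298 344 171 234 : 171 322.0, 181 321.5, 192 321.0, 202 321.5, 213 321.5, 223 322.0, 234 303.5, 
wrist stand 0.61 263 375 129 240 : 129 345.0, 147 326.0, 166 314.0, 184 319.5, 203 325.5, 221 326.5, 240 293.5, 
scene cap 0.65 203 220 259 275 : 259 213.5, 261 213.0, 264 212.5, 267 212.0, 269 212.5, 272 212.0, 275 211.5, 
scene cap 0.5 378 388 142 155 : 142 386.0, 144 384.5, 146 384.0, 148 384.0, 150 383.5, 152 384.0, 155 385.0, 
scene column 0.78 237 247 177 199 : 177 241.5, 180 241.0, 184 241.5, 188 242.0, 191 242.5, 195 242.5, 199 243.0, 
scene column 0.73 374 388 167 195 : 167 380.0, 171 383.0, 176 382.5, 181 381.5, 185 381.5, 190 381.0, 195 381.0, 
scene stand 0.71 280 298 217 241 : 217 290.5, 221 289.5, 225 289.5, 229 289.5, 233 289.0, 237 289.5, 241 289.5, 
scene stand 0.67 361 400 156 211 : 156 384.5, 165 384.0, 183 374.0, 192 381.5, 201 380.0, 211 385.0, 
wrist cap bot (np.float64(322.66520821386354), np.float64(261.3197757014806)) tip (np.float64(323.35749046263186), np.float64(257.42303245245085)) col top (np.float64(322.85563811998315), np.float64(225.19318111722453)) foot (np.float64(322.28246890613946), np.float64(189.14097179872283))
scene cap bot (np.float64(384.91239620158007), np.float64(152.31245281926192)) tip (np.float64(384.50044689967956), np.float64(154.39283882773128)) col top (np.float64(382.9915732906153), np.float64(167.72426348215112)) foot (np.float64(380.30329079500734), np.float64(191.47617704515534))
149 386 387 387.0
```

{"op": "move_arm", "data": {"increments": [{"travel": [0.3, 0, 0.07], "rot": [0, 0, 0], "fingers": 20}, {"travel": [0.4, 0, 0], "rot": [0, 0, 0], "fingers": 20}, {"travel": [0.4, 0, 0], "rot": [0, 0, 0], "fingers": 20}, {"travel": [0.4, 0, 0], "rot": [0, 0, 0], "fingers": 20}, {"travel": [0.4, 0, 0], "rot": [0, 0, 0], "fingers": 20}]}}

```text
time_s: 28.65
eef_pos: [0.5946, 0.194, 0.1493]
orientation: [[0.0, 1.0, 0.001], [0.001, 0.001, -1.0], [-1.0, 0.0, -0.001]]
contact_force: [-0.5, 0.1, -0.4]
gripper_width: 0.458
```

{"op": "move_arm", "data": {"increments": [{"travel": [0, 0, 0], "rot": [0, 0, 0], "fingers": 20}, {"travel": [0, 0, 0], "rot": [0, 0, 0], "fingers": 20}, {"travel": [0, 0, 0], "rot": [0, 0, 0], "fingers": 20}]}}

```text
time_s: 28.9
eef_pos: [0.5949, 0.1942, 0.1501]
orientation: [[0.001, 1.0, 0.001], [0.001, 0.001, -1.0], [-1.0, 0.001, -0.001]]
contact_force: [-0.0, -0.3, -1.2]
gripper_width: 0.452
```

{"op": "move_arm", "data": {"increments": [{"travel": [0.6, 0, 0], "rot": [0, 0, 0], "fingers": 20}, {"travel": [0.6, 0, 0], "rot": [0, 0, 0], "fingers": 20}, {"travel": [0.6, 0, 0], "rot": [0, 0, 0], "fingers": 20}, {"travel": [0.5, 0, 0], "rot": [0, 0, 0], "fingers": 20}, {"travel": [0.4, 0, 0], "rot": [0, 0, 0], "fingers": 20}]}}

```text
time_s: 29.32
eef_pos: [0.5944, 0.1939, 0.122]
orientation: [[-0.0, 1.0, 0.001], [0.001, 0.001, -1.0], [-1.0, -0.0, -0.001]]
contact_force: [-0.8, 0.1, -0.8]
gripper_width: 0.46
```

{"op": "move_arm", "data": {"increments": [{"travel": [0.2, 0, 0], "rot": [0, 0, 0], "fingers": 20}, {"travel": [0.1, 0, 0], "rot": [0, 0, 0], "fingers": 20}, {"travel": [0, 0, 0], "rot": [0, 0, 0], "fingers": 20}, {"travel": [0, 0, 0], "rot": [0, 0, 0], "fingers": 20}]}}

```text
time_s: 29.65
eef_pos: [0.595, 0.1942, 0.1202]
orientation: [[0.001, 1.0, 0.001], [0.001, 0.001, -1.0], [-1.0, 0.001, -0.001]]
contact_force: [-0.6, 1.4, -0.3]
gripper_width: 0.461
```

{"op": "move_arm", "data": {"increments": [{"travel": [0.1, 0, 0], "rot": [0, 0, 0], "fingers": 20}, {"travel": [0.1, 0, 0], "rot": [0, 0, 0], "fingers": 20}, {"travel": [0, 0, 0], "rot": [0, 0, 0], "fingers": 20}]}}

```text
time_s: 29.9
eef_pos: [0.5948, 0.1941, 0.118]
orientation: [[0.001, 1.0, 0.001], [0.001, 0.001, -1.0], [-1.0, 0.001, -0.001]]
contact_force: [-0.3, 0.5, -0.4]
gripper_width: 0.458
```

{"op": "move_arm", "data": {"increments": [{"travel": [0.1, 0, 0], "rot": [0, 0, 0], "fingers": 20}, {"travel": [0, 0, 0], "rot": [0, 0, 0], "fingers": 20}]}}

```text
time_s: 30.07
eef_pos: [0.595, 0.1942, 0.1172]
orientation: [[0.001, 1.0, 0.001], [0.001, 0.001, -1.0], [-1.0, 0.001, -0.001]]
contact_force: [0.2, 0.6, -0.2]
gripper_width: 0.455
```

{"op": "move_arm", "data": {"increments": [{"travel": [0.1, 0, 0], "rot": [0, 0, 0], "fingers": 20}, {"travel": [0, 0, 0], "rot": [0, 0, 0], "fingers": 20}]}}

```text
time_s: 30.23
eef_pos: [0.5952, 0.1944, 0.1171]
orientation: [[0.002, 1.0, 0.001], [0.001, 0.001, -1.0], [-1.0, 0.002, -0.001]]
contact_force: [-1.9, -1.0, 4.5]
gripper_width: 0.459
```

{"op": "move_arm", "data": {"increments": [{"travel": [0.1, 0, 0], "rot": [0, 0, 0], "fingers": 20}, {"travel": [0, 0, 0], "rot": [0, 0, 0], "fingers": 20}]}}

```text
time_s: 30.4
eef_pos: [0.5954, 0.1947, 0.1171]
orientation: [[0.002, 1.0, 0.001], [0.001, 0.001, -1.0], [-1.0, 0.002, -0.001]]
contact_force: [-2.6, -1.6, 9.1]
gripper_width: 0.458
```

The cap seated at TCP z = 0.1171, as expected. I'll release, rise and check.

{"op": "move_arm", "data": {"increments": [{"travel": [-0.2, 0, 0], "rot": [0, 0, 0], "fingers": 20}, {"travel": [0, 0, 0], "rot": [0, 0, 0], "fingers": 52}, {"travel": [0, 0, 0], "rot": [0, 0, 0], "fingers": 60}, {"travel": [0, 0, 0], "rot": [0, 0, 0], "fingers": 75}, {"travel": [0, 0, 0], "rot": [0, 0, 0], "fingers": 75}]}}

```text
time_s: 30.82
eef_pos: [0.5947, 0.194, 0.1167]
orientation: [[0.0, 1.0, 0.001], [0.001, 0.001, -1.0], [-1.0, 0.0, -0.001]]
contact_force: [0.9, 0.1, -0.0]
gripper_width: 0.751
```

{"op": "move_arm", "data": {"increments": [{"travel": [-1, 0, 0], "rot": [0, 0, 0], "fingers": 75}, {"travel": [-3, 0, 0], "rot": [0, 0, 0], "fingers": 75}, {"travel": [-3.5, 0, 0], "rot": [0, 0, 0], "fingers": 75}, {"travel": [-3.5, 0, 0], "rot": [0, 0, 0], "fingers": 75}, {"travel": [-2, 0, 0], "rot": [0, 0, 0], "fingers": 75}]}}

```text
time_s: 31.23
eef_pos: [0.596, 0.1952, 0.252]
orientation: [[0.006, 1.0, 0.001], [0.003, 0.001, -1.0], [-1.0, 0.006, -0.003]]
contact_force: [0.9, 0.7, 0.4]
gripper_width: 0.748
```

{"op": "move_arm", "data": {"increments": [{"travel": [0, 0, 0], "rot": [0, 0, 0], "fingers": 75}, {"travel": [0, 0, 0], "rot": [0, 0, 0], "fingers": 75}, {"travel": [0, 0, 0], "rot": [0, 0, 0], "fingers": 75}]}}

```text
time_s: 31.48
eef_pos: [0.5942, 0.1936, 0.2464]
orientation: [[-0.0, 1.0, 0.001], [0.0, 0.001, -1.0], [-1.0, -0.0, -0.0]]
contact_force: [0.1, -0.4, -0.8]
gripper_width: 0.754
```

```bash
python3 m2.py; python3 - <<'E'
from h import *
np.set_printoptions(precision=3,suppress=True)
print('expect scene cap z.115/.143',proj('scene',[.595,.193,.115]),proj('scene',[.595,.193,.143]),'wrist',proj('wrist',[.595,.193,.143]),proj('wrist',[.595,.193,.115]))
for q in('holder','shade_ring','jar','driver','glue','spanner','mug','tin'):
    print(q,[(np.round(d['xyz'],3).tolist(),round(d['conf'],2)) for d in recognise('scene',q)[:1]])
E
```

```text
31.6833 [0.594  0.1934 0.2455] [0.     0.0001 0.0001] 0.7529910417204655 [-0.7128 -0.3495  0.5869]
[[-0.0018  1.      0.0008]
 [ 0.0003  0.0008 -1.    ]
 [-1.     -0.0018 -0.0003]]
wrist cap 0.63 301 345 171 217 : 171 323.5, 178 323.0, 186 323.0, 194 323.5, 201 323.5, 209 323.0, 217 322.5, 
wrist column 0.69 304 339 154 176 : 154 321.0, 157 322.0, 161 322.5, 165 323.0, 168 322.5, 172 322.0, 176 307.0, 
wrist column 0.3 169 363 72 266 : 72 263.0, 104 265.0, 136 265.0, 169 226.5, 201 267.0, 233 268.5, 266 269.5, 
wrist stand 0.55 277 365 123 211 : 123 344.0, 137 323.5, 152 317.5, 167 321.5, 181 326.0, 196 324.5, 211 312.5, 
wrist stand 0.34 250 348 319 357 : 319 257.0, 325 286.5, 331 300.0, 338 300.5, 344 302.0, 350 302.0, 357 266.0, 
scene cap 0.79 204 220 260 275 : 260 213.5, 262 213.5, 265 213.0, 267 212.5, 270 213.0, 272 212.5, 275 212.0, 
scene cap 0.72 377 390 159 171 : 159 384.0, 161 384.5, 163 384.0, 165 384.0, 167 384.0, 169 384.5, 171 384.5, 
scene column 0.79 374 387 171 196 : 171 381.0, 175 382.5, 179 382.5, 183 381.5, 187 381.5, 191 381.0, 196 381.0, 
scene column 0.7 237 
[... 695 characters left out ...]
4(154.39283882773128)) col top (np.float64(382.9915732906153), np.float64(167.72426348215112)) foot (np.float64(380.30329079500734), np.float64(191.47617704515534))
expect scene cap z.115/.143 (np.float64(383.0147933295706), np.float64(167.73971487522158)) (np.float64(383.9466605275066), np.float64(159.5091809822311)) wrist (np.float64(322.91822199100534), np.float64(200.5686203496113)) (np.float64(322.7364583033048), np.float64(190.65189792713198))
holder [([0.596, -0.131, 0.05], 0.78)]
shade_ring [([0.47, -0.221, 0.007], 0.68)]
jar [([0.577, 0.068, 0.057], 0.57)]
driver []
glue [([0.694, 0.005, 0.088], 0.88)]
spanner [([0.398, -0.01, 0.006], 0.82)]
mug []
tin [([0.38, 0.436, 0.038], 0.55)]
```

The cap mask (rows 159–171) and column mask (171–196) sit where seated parts should, and the bystanders are where they were. I'll hand in.

```bash
python3 -c "
from rig import *
print(hand_in())"
```

```text
the job is handed in; nothing more can be done
None
```

The lamp is reassembled and handed in; hand-in gave no verdict. The stand is upright, the larger column is over the stem flange down, and the brass cap is on top wide end down. I raised the stand by its stem in a slow arc, lowered each part until the contact force rose, then let go and backed off. The run took about 32 s of the 72 s allowed.

**Seating:** the column touched down at tool height 67.9 mm (67.8 mm expected) and the cap at 117.1 mm (117.1 mm expected), with contact forces of about 10 N. In the last pictures both parts show in the scene view where seated parts should. I judged the stand's uprightness from the pictures and did not measure its angle. The final check used the networks' masks, because my 12 picture views were already used.

**Other things on the bench:** the holder, ring, jar, glue, spanner and tin were found within a few millimetres of where they started. The network missed the driver and mug in that last picture, so I did not re-check them. I saw no contact with either.

**What disagreed or failed:**
- My camera estimates of the stem position differed by up to about 5 mm, so I re-measured with the column held above the stem before lowering it.
- My first approach to the column, tilted forward, stopped at the elbow's limit. I used a sideways tilt instead.

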